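Set out the souvenirs on their display blocks

TASK

Set out the four souvenirs on the shop counter: stand the lighthouse, the snow globe, the little wooden clog and the toy sailing boat each upright on the wooden display block that bears its own painted outline in its own colour, centred on the outline and turned to match it, with the clog's rounded toe and the boat's pointed bow over the same end of their outlines. Set each one down gently, without dropping it, and let go of it.

Things in the scene. Friction and masses are not known exactly. Their poses are not given: they have to be found in the camera images.
- lighthouse: Loose souvenir lighthouse, about 150 g: red foot 46 x 46 x 14 mm; on it an upright round tower 30 mm in diameter in white and red bands from 14 to 66 mm height; a dark gallery 36 mm wide, yellow lantern and red pointed roof up to 90 mm. Grip the tower. Origin: centre of its underside; x and y along the edges of the foot, z up. Any of the four quarter turns fits its outline.
- snow_globe: Loose snow globe, about 220 g: dark green upright round foot 52 mm in diameter and 30 mm high with a thin brass band, and on it a clear dome 50 mm across, up to 72 mm height. Grip the foot. Origin: centre of its underside, z up. It is round, its yaw does not matter.
- clog: Loose little wooden clog, orange, about 120 g: 94 mm long, 38 mm wide with upright sides, 40 mm high, flat underside; dark foot opening at the heel (-x), rounded toe at +x. Origin: centre of its underside, 47 mm behind the toe; x along its length towards the toe, z up. Grip it across the 38 mm.
- clog_toe (a point): The foremost point of the clog's toe: 47 mm along +x from the clog's origin and 12 mm above its underside.
- boat: Loose toy sailing boat, about 120 g: blue hull 32 mm wide, upright sides, 24 mm high, flat underside; square stern 45 mm behind the origin, pointed bow 49 mm ahead (taper from 33 mm); thin mast 8 mm ahead of the origin, up to 78 mm, with a white and a red sail along the hull. Origin: on the underside, mid width; x towards the bow, z up. Grip the hull across the 32 mm.
- boat_bow (a point): The tip of the boat's bow: 49 mm along +x from the boat's origin and 12 mm above its underside.
- lighthouse_block: Display block of pale wood, 76 x 76 x 12 mm, with a red painted square 46 x 46 mm with a white disc in it (outline of the lighthouse's foot). Fixed; does not move. Origin: centre of its UNDERSIDE on the counter, z up; its top is 12 mm above the origin. x and y along the edges; the square is centred and parallel to them.
- globe_block: Display block of pale wood, 76 x 76 x 12 mm, with a dark green painted disc 52 mm in diameter at its centre (outline of the snow globe's foot). Fixed; does not move. Origin: centre of its UNDERSIDE on the counter, z up; its top is 12 mm above the origin. 
- clog_block: Display block of pale wood, 104 x 60 x 12 mm, with an orange painted outline of the clog, square heel at -x and round toe at +x. Fixed; does not move. Origin: centre of its UNDERSIDE on the counter, z up; its top is 12 mm above the origin. x along its length towards the toe end; the clog fits when its origin lies over this origin and its x along this x.
- boat_block: Display block of pale wood, 108 x 60 x 12 mm, with a blue painted outline of the boat's hull, square stern at -x and pointed bow at +x. Fixed; does not move. Origin: centre of its UNDERSIDE on the counter, z up; its top is 12 mm above the origin. x along its length towards the bow end; the boat fits when its origin lies over this origin and its x along this x.
Things that resemble listed ones, but are neither listed nor needed, are in the scene too. Leave any pink or yellow look-alike of the lighthouse_block alone.

How it is judged (in metres and radians):
At the end, for the whole second after the job is handed in: Each souvenir stands upright (0.1 rad) on top of its own block (underside 8 to 16 mm up), origins within 12 mm horizontally; clog and boat within 0.2 rad of their outlines, toe and bow to the right ends, the lighthouse square within 0.2 rad (any quarter turn); all released, at rest (horizontal distance between lighthouse and lighthouse_block below 0.012 m and z of lighthouse in the frame of lighthouse_block between 0.008 and 0.016 m and angle between each of lighthouse, snow_globe, clog, boat's own z axis and vertical below 0.1 rad and linear speed of each of lighthouse, snow_globe, clog, boat below 0.02 m/s and angular speed of each of lighthouse, snow_globe, clog, boat below 0.2 rad/s and contact force between the fingers and lighthouse below 0.05 N and (angle between the x axis of lighthouse and the x axis of lighthouse_block, either way round below 0.2 rad or angle between the x axis of lighthouse and the y axis of lighthouse_block, either way round below 0.2 rad) and horizontal distance between snow_globe and globe_block below 0.012 m and z of snow_globe in the frame of globe_block between 0.008 and 0.016 m and contact force between the fingers and snow_globe below 0.05 N and horizontal distance between clog and clog_block below 0.012 m and z of clog in the frame of clog_block between 0.008 and 0.016 m and contact force between the fingers and clog below 0.05 N and angle between the x axis of clog and the x axis of clog_block, either way round below 0.2 rad and x of clog_toe in the frame of clog_block above 0.02 m and horizontal distance between boat and boat_block below 0.012 m and z of boat in the frame of boat_block between 0.008 and 0.016 m and contact force between the fingers and boat below 0.05 N and angle between the x axis of boat and the x axis of boat_block, either way round below 0.2 rad and x of boat_bow in the frame of boat_block above 0.02 m); the robot touches nothing.
It fails at once if the lighthouse falls or is thrown: it moves faster than 0.7 m/s while no finger touches it (a drop of about 25 mm) (linear speed of lighthouse above 0.7 m/s and contact force between the fingers and lighthouse below 0.05 N).
It fails at once if the snow globe falls or is thrown: it moves faster than 0.7 m/s while no finger touches it (a drop of about 25 mm) (linear speed of snow_globe above 0.7 m/s and contact force between the fingers and snow_globe below 0.05 N).
It fails at once if the clog falls or is thrown: it moves faster than 0.7 m/s while no finger touches it (a drop of about 25 mm) (linear speed of clog above 0.7 m/s and contact force between the fingers and clog below 0.05 N).
It fails at once if the boat falls or is thrown: it moves faster than 0.7 m/s while no finger touches it (a drop of about 25 mm) (linear speed of boat above 0.7 m/s and contact force between the fingers and boat below 0.05 N).
It also fails if it takes over 104 s, if anything falls off the work surface, if the arm or the gripper's body presses on something with over 40 N, if the wrist force passes 120 N, or if a joint passes its speed limit or range.

ROBOT

A 6-joint arm with a two-finger parallel gripper is mounted at the origin on the work surface. World frame = base frame: x ahead of the robot, y to its left, z up, the work surface at z = 0. Lengths are in m, angles in degrees, forces in N, time in s.
With the tool pointing down it reaches from about 0.3 to 0.85 m from the base axis. Payload 4.2 kg.
Tool frame: the origin (TCP) lies midway between the tips of the shut fingers; the grasp point (between the pads) lies 19 mm behind it; z points along the fingers, y is the direction in which the jaws open and shut (so a half turn about z gives the same grasp; the last joint's range is limited). The gripper opens to 91 mm and grips with 3 to 60 N. Pads are 32 mm wide; open, the fingers measure 118 mm over their backs; the gripper's body (76 mm by 178 mm) begins 60 mm behind the grasp point.
Start: joints at [74.37, 18.312, 89.639, -0, 72.044, -1.146], TCP at [0.144, 0.557, 0.18] pointing down, gripper open.
Joint ranges: [-177.97, 177.97], [-48.28, 115.42], [12.27, 149.76], [-77.06, 257.06], [2.81, 150.46], [-146.56, 146.56]. Speed limits (degrees/s): [147.25, 147.25, 180, 180, 180, 180].

INTERFACE

Orientations are given as a 3x3 rotation matrix whose columns are the frame's x, y, z axes.
In Python, from plant import state, get_image, calibration, sign_off gives the robot as it stands. The module is installed in compiled form; this text tells all that it offers.
- The arm moves only by the tool servo_tool, never from a script. Its argument "series" is a list of rows, each a list of 7 numbers: the turn, a rotation vector about the tool's x, y, z normalised to -1 to 1, where 1 is 90 degrees, then the shift along the tool's x, y, z normalised to -1 to 1, where 1 is 0.4 m, then the gripper command: -1 is fully open, 1 is shut, values between are in proportion. A call has 1 to 12 rows; each row shifts and turns the commanded pose from where the row before left it, along the tool's axes as they then stand; what a row does not reach is not made up. A row lasts 1/12 s, in which the tool goes at most 41.7 mm and 7.16 degrees, less where a joint would pass 70% of its speed; a pose out of reach is approached as far as the arm can. A call with a number of a shift or a turn outside -1 to 1 is refused whole. A call with a gripper value outside its range is refused whole. The fingers move at their own pace and stop on an object; the grip force is fixed at half the most. Time passes only in rows, so rows that do not move let the fingers close. It gives the time, the measured TCP pose, the force and the opening at its end, in the units of the state.
- state(): the state, without advancing time (a new reading comes with each control period).
- get_image(name): name is "scene" or "top"; returns (picture, depth): 480x640x3 uint8, red, green, blue; 480x640 float32, m along the optical axis (not along the pixel's ray), 0 where there is no reading.
- calibration(name): a dict with "camera_matrix" (3x3 intrinsics, pixels), "dist" ([k1, k2, p1, p2, k3] as OpenCV has them; the pictures are not rectified), "cam_to_world" (4x4, takes a point from camera to world coordinates). Camera axes: x right, y down, z forward; pixel columns grow to the right and rows downward; lengths in m; the calibration is good to about 2 mm. A picture is of the moment at which its call begins. calibration takes no time and is no camera call.
- sign_off(): hands the job in, once; it reports no verdict.
The state is a dict: "clock": time; "joint_positions": joint angles; "joint_vel": joint speeds; "tau": joint torques, N m; "ee_pos": TCP position; "tcp_rot": TCP orientation; "force": force on the tool from outside, world axes, zero at the start; "torque": the same for the moment, N m; "opening": finger opening in m.
Only numpy, scipy, OpenCV 4.12 (cv2) and the standard library are available. Lean on these libraries where they do the work, as an engineer would, in place of code of your own. Each camera call takes 0.05 s, during which the arm holds its last target.

## Working session

There is one attempt and no reset: what is moved stays moved. The work goes in short steps, Python scripts to look and compute and a tool call to move; the robot and the scene stay as the last step left them, time stands still between calls to the robot, and variables do not carry over. Pictures are saved under pics/ and viewed, and the job is handed in when it is done.

Besides the shell and the picture viewer there is one more tool, called after "Request:" in YAML: its name, and indented under it one key for each argument. servo_tool: Moves the arm, as the interface text tells. Its arguments: {"type":"object","properties":{"series":{"type":"array"}},"required":["series"]}

```bash
mkdir -p pics
python3 - <<'E'
from plant import *
import cv2,numpy as np
s=state();print(s)
for n in("scene","top"):
    p,d=get_image(n);cv2.imwrite(f"pics/{n}0.png",p[:,:,::-1]);np.save(f"pics/{n}0.npy",d)
    c=calibration(n);print(n,c)
E
```

```text
{'clock': 0.0, 'joint_positions': array([ 7.43671704e+01,  1.83496253e+01,  8.97079584e+01,  2.23383365e-03,
        7.20424871e+01, -1.14464370e+00]), 'joint_vel': array([-0.04188257,  0.06767168, -0.04181998, -0.03585182,  0.01382645,
        0.02795103]), 'tau': array([ 3.72661947e-03, -4.12470961e+01, -2.31975496e+01,  7.30936881e-02,
        4.56154312e-02, -1.23239406e-04]), 'ee_pos': array([0.14367285, 0.55616927, 0.17923002]), 'tcp_rot': array([[-9.68196213e-01,  2.50191599e-01, -5.06366118e-04],
       [ 2.50192101e-01,  9.68194772e-01, -1.67196178e-03],
       [ 7.19502368e-05, -1.74547587e-03, -9.99998474e-01]]), 'force': array([-0.6586536 , -0.13291449, -0.37244259]), 'torque': array([-0.01159723, -0.02563304, -0.03511461]), 'opening': 0.0911591873305587}
scene {'camera_matrix': array([[593.12842262,   0.        , 331.48770129],
       [  0.        , 593.12842262, 249.55192359],
       [  0.        ,   0.        ,   1.        ]]), 'dist': array([-0.17488442,  0.        ,  0.        ,  0.        ,  0.        ]), 'cam_to_world': array([[-0.70455535,  0.57626977, -0.41414358,  0.99157163],
       [ 0.70958368,  0.58000106, -0.40011221,  0.5065836 ],
       [ 0.00963114, -0.57577072, -0.81755447,  1.02102255],
       [ 0.        ,  0.        ,  0.        ,  1.        ]])}
top {'camera_matrix': array([[513.71427035,   0.        , 325.90753205],
       [  0.        , 513.71427035, 247.36805516],
       [  0.        ,   0.        ,   1.        ]]), 'dist': array([-0.1461106,  0.       ,  0.       ,  0.       ,  0.       ]), 'cam_to_world': array([[ 0.01387125, -0.98571924,  0.16782482,  0.32860307],
       [-0.99986908, -0.01507253, -0.00588623,  0.01721207],
       [ 0.00833172, -0.1677212 , -0.98579926,  1.05735543],
       [ 0.        ,  0.        ,  0.        ,  1.        ]])}
```

View pics/scene0.png

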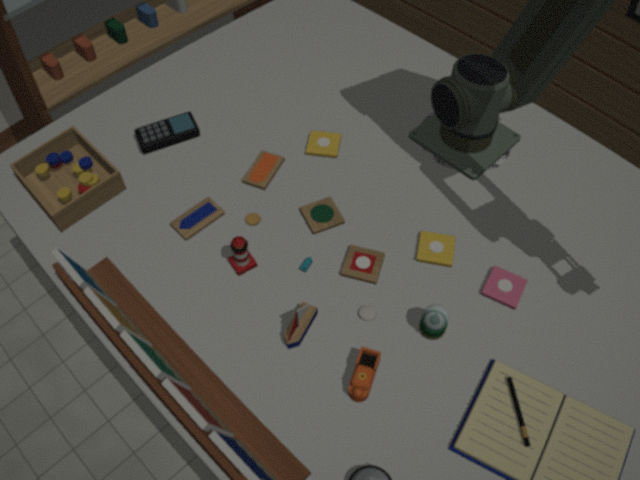

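View pics/top0.png

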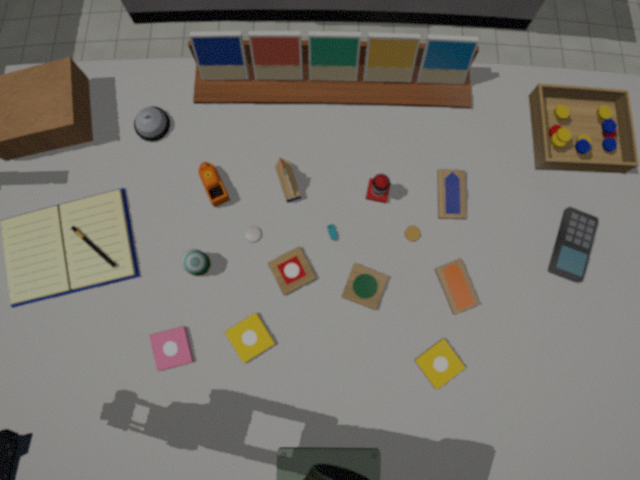

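The top view shows everything. Clog is at ~(213,184), boat (288,180), lighthouse (379,188) and globe (197,262). The blocks are red square on wood at (291,270), green disc (366,286), orange (458,286) and blue (452,194). The yellow (250,338), (440,363) and pink (171,348) blocks are the decoys. I'll confirm with enlarged crops.

```bash
cat > h.py <<'E'
import cv2,numpy as np
from plant import *
def px2w(n,pts,z):
    c=calibration(n);K=c["camera_matrix"];T=c["cam_to_world"]
    u=cv2.undistortPoints(np.array(pts,float).reshape(-1,1,2),K,c["dist"]).reshape(-1,2)
    r=np.c_[u,np.ones(len(u))]@T[:3,:3].T;o=T[:3,3]
    return o+r*((np.broadcast_to(z,len(u))-o[2])/r[:,2])[:,None]
def w2px(n,P):
    c=calibration(n);T=np.linalg.inv(c["cam_to_world"])
    return cv2.projectPoints(np.array(P,float).reshape(-1,1,3),cv2.Rodrigues(T[:3,:3])[0],T[:3,3],c["camera_matrix"],c["dist"])[0].reshape(-1,2)
def crops(img,cs,out,r=33,S=6,cols=4):
    t=[]
    for (x,y) in cs:
        m=cv2.copyMakeBorder(img,60,60,60,60,cv2.BORDER_CONSTANT)[y-r+60:y+r+60,x-r+60:x+r+60]
        m=cv2.resize(m,None,fx=S,fy=S,interpolation=cv2.INTER_CUBIC)
        m=np.clip(m.astype(float)*1.5,0,255).astype(np.uint8)
        for k in range(-r,r):
            for a,c0 in((0,x),(1,y)):
                if (c0+k)%10==0:
                    q=(k+r)*S
                    if a==0:
                        cv2.line(m,(q,0),(q,5),(255,255,255),1);cv2.putText(m,str(c0+k),(q-8,14),0,.3,(255,0,255),1)
                    else:
                        cv2.line(m,(0,q),(5,q),(255,255,255),1);cv2.putText(m,str(c0+k),(6,q+3),0,.3,(255,0,255),1)
        t.append(m)
    while len(t)%cols:t.append(np.zeros_like(t[0]))
    cv2.imwrite(out,np.vstack([np.hstack(t[i:i+cols]) for i in range(0,len(t),cols)]))
E
python3 - <<'E'
from h import *
i=cv2.imread("pics/top0.png")
crops(i,[(213,184),(288,180),(379,188),(197,262),(458,286),(452,194),(291,270),(366,286)],"pics/c0.png",r=33,S=3)
i=cv2.imread("pics/scene0.png")
crops(i,[(365,373),(300,325),(241,255),(433,320)],"pics/c1.png",r=33,S=6,cols=2)
E
```

```text
(no output)
```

View pics/c0.png

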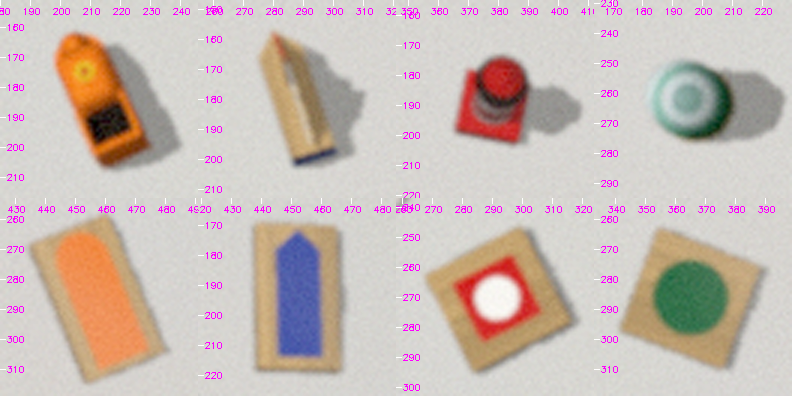

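View pics/c1.png

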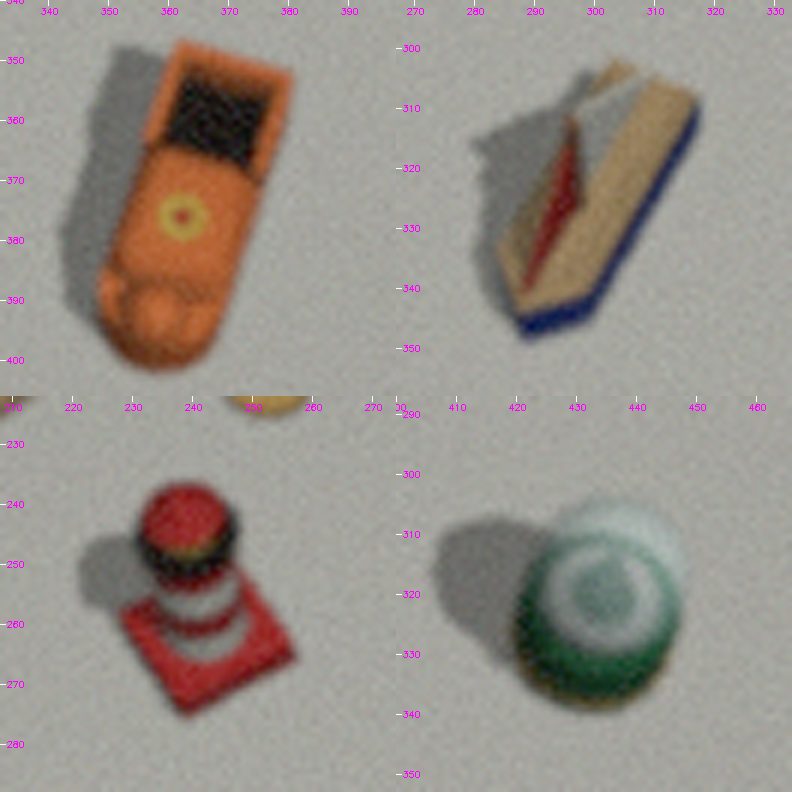

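```bash
cat > fit.py <<'E'
from h import *
from scipy.optimize import minimize
def rect(a,b,c,d,z): return [(a,c,z),(b,c,z),(b,d,z),(a,d,z)]
def circ(r,z,x0=0,n=24): return [(x0+r*np.cos(t),r*np.sin(t),z) for t in np.linspace(0,2*np.pi,n,endpoint=False)]
toe=[(28+19*np.cos(t),19*np.sin(t)) for t in np.linspace(-np.pi/2,np.pi/2,13)]
hullb=[(-45,-16),(33,-16),(49,0),(33,16),(-45,16)]
M={ # parts (mm), each drawn as convex hull
 'lighthouse':[rect(-23,23,-23,23,0)+rect(-23,23,-23,23,14),circ(15,14)+circ(15,66),circ(18,66)+circ(18,69)],
 'snow_globe':[circ(26,0)+circ(26,30),circ(25,40)+circ(25,50)],
 'clog':[[(x,y,z) for x,y in [(-47,-19),(-47,19)] for z in(0,40)]+[(x,y,z) for x,y in toe for z in(0,24)]],
 'boat':[[(x,y,z) for x,y in hullb for z in(0,24)]],
 'lighthouse_block':[rect(-38,38,-38,38,12),rect(-23,23,-23,23,12)],
 'globe_block':[rect(-38,38,-38,38,12),circ(26,12)],
 'clog_block':[rect(-52,52,-30,30,12),[(x,y,12) for x,y in [(-47,19),(-47,-19)]+toe]],
 'boat_block':[rect(-54,54,-30,30,12),[(x,y,12) for x,y in hullb]]}
def polys(name,cam,p,z0=0):
    x,y,a=p;c,s=np.cos(a),np.sin(a);out=[]
    for part in M[name]:
        P=np.array(part)/1000;Q=np.c_[x+c*P[:,0]-s*P[:,1],y+s*P[:,0]+c*P[:,1],P[:,2]+z0]
        out.append(cv2.convexHull(w2px(cam,Q).astype(np.float32)).reshape(-1,2))
    return out
def overlay(img,cam,items,r,S,cols,out,z0=None):
    t=[]
    for n,p in items.items():
        z=(z0 or {}).get(n,0);ps=polys(n,cam,p,z);c=np.vstack(ps).mean(0).round().astype(int)
        b=cv2.copyMakeBorder(img,60,60,60,60,cv2.BORDER_CONSTANT)[c[1]-r+60:c[1]+r+60,c[0]-r+60:c[0]+r+60]
        b=cv2.resize(b,None,fx=S,fy=S,interpolation=cv2.INTER_CUBIC);b=np.clip(b*1.5,0,255).astype(np.uint8)
        for q in ps: cv2.polylines(b,[((q-c+r+.5)*S).round().astype(np.int32)],True,(255,0,255),1,cv2.LINE_AA)
        cv2.putText(b,n,(3,12),0,.4,(0,0,255),1);t.append(b)
    while len(t)%cols:t.append(np.zeros_like(t[0]))
    cv2.imwrite(out,np.vstack([np.hstack(t[i:i+cols]) for i in range(0,len(t),cols)]))
E
cat > m1.py <<'E'
from fit import *
i=cv2.imread("pics/top0.png");hsv=cv2.cvtColor(i,cv2.COLOR_BGR2HSV)
def paint(c,h0,h1,s0,r=30):
    m=cv2.inRange(hsv,(h0,s0,40),(h1,255,255))
    if h0==0 and h1<9: m|=cv2.inRange(hsv,(172,s0,40),(180,255,255))
    k=np.zeros_like(m);cv2.circle(k,c,r,255,-1);m&=k
    cs=cv2.findContours(m,cv2.RETR_EXTERNAL,cv2.CHAIN_APPROX_NONE)[0];c=max(cs,key=cv2.contourArea)
    w=px2w("top",c.reshape(-1,2),.012)[:,:2]
    return cv2.minAreaRect((w*1000).astype(np.float32))
B={}
for n,a in {'lighthouse_block':((291,270),0,8,130),'globe_block':((366,286),50,90,90),'clog_block':((458,286),3,14,110,35),'boat_block':((452,194),105,130,110,30)}.items():
    print(n,paint(*a))
E
python3 m1.py
python3 - <<'E'
from h import *
for l,p,z in [("clog heel base corners?",[(215.7,206.3),(230,199.7)],0.01),("clog toe",[(205,162.5)],.02),
 ("boat bow, stern deck corners(213.. tile)",[(272+0,161.5),(278,203),(0,0)],.024)]: pass
o=(288-33,180-33) # tile x offset 198
f=lambda mx,my:(o[0]+(mx-198)/3,o[1]+my/3)
print(px2w("top",[f(273,32),f(294,162),f(336,149)],.024))
o=(379-33,188-33);f=lambda mx,my:(o[0]+(mx-396)/3,o[1]+my/3)
print(px2w("top",[f(457,133),f(521,141),f(470,70)],.014))
print(px2w("top",[(205,162.5),(215.7,206.3),(230,199.7)],[.02,.02,.01]))
print(px2w("scene",[(361,401),(362,347),(380.5,351.5)],[.01,.04,.04]))
print(px2w("scene",[(433,339)],0), px2w("top",[(200.5,264)],.015))
E
```

```text
lighthouse_block ((458.3044738769531, 81.22953796386719), (45.35386657714844, 44.97925567626953), 27.793087005615234)
globe_block ((427.8058776855469, -69.0113754272461), (45.150508880615234, 43.048221588134766), 0.3365820348262787)
clog_block ((431.0367736816406, -261.60565185546875), (94.901611328125, 40.4942512512207), 21.894210815429688)
boat_block ((628.2322998046875, -255.98934936523438), (26.185588836669922, 84.77281951904297), 88.02082061767578)
[[0.69535115 0.11073816 0.024     ]
 [0.6008896  0.09313344 0.024     ]
 [0.6106063  0.06428429 0.024     ]]
[[ 0.60982034 -0.0724723   0.014     ]
 [ 0.60488136 -0.11741203  0.014     ]
 [ 0.65599596 -0.08176354  0.014     ]]
[[0.68465379 0.27112805 0.02      ]
 [0.58871227 0.24246259 0.02      ]
 [0.60591048 0.21489111 0.01      ]]
[[0.67684124 0.28210502 0.01      ]
 [0.60933505 0.21875294 0.04      ]
 [0.59219928 0.2488363  0.04      ]]
[[0.48516357 0.29272992 0.        ]] [[0.46733143 0.26898441 0.015     ]]
```

```bash
cat > ov.py <<'E'
from fit import *
import sys
r=np.radians
OB=dict(clog=(.640,.2525,r(24)),boat=(.649,.094,r(19.8)),lighthouse=(.6305,-.0995,r(-8)),snow_globe=(.467,.269,0))
BL=dict(lighthouse_block=(.4583,.0812,r(27.8)),globe_block=(.4278,-.069,r(-15)),clog_block=(.431,-.2616,r(21.9)),boat_block=(.6265,-.256,r(-2)))
if __name__=="__main__":
    t=cv2.imread("pics/top0.png");s=cv2.imread("pics/scene0.png")
    A={**OB,**BL}
    overlay(t,"top",A,33,6,4,"pics/%s_t.png"%sys.argv[1]);overlay(s,"scene",A,33,6,4,"pics/%s_s.png"%sys.argv[1])
    for k in("t","s"):
        q="pics/%s_%s.png"%(sys.argv[1],k);cv2.imwrite(q,cv2.resize(cv2.imread(q),(800,400),interpolation=cv2.INTER_AREA))
E
python3 ov.py o1
```

```text
(no output)
```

View pics/o1_t.png

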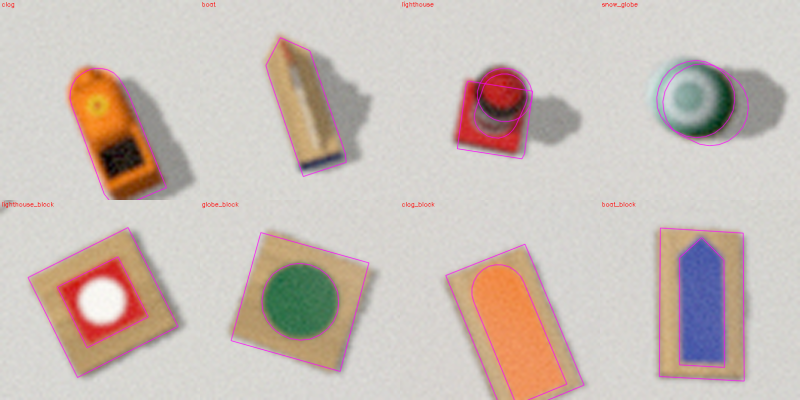

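View pics/o1_s.png

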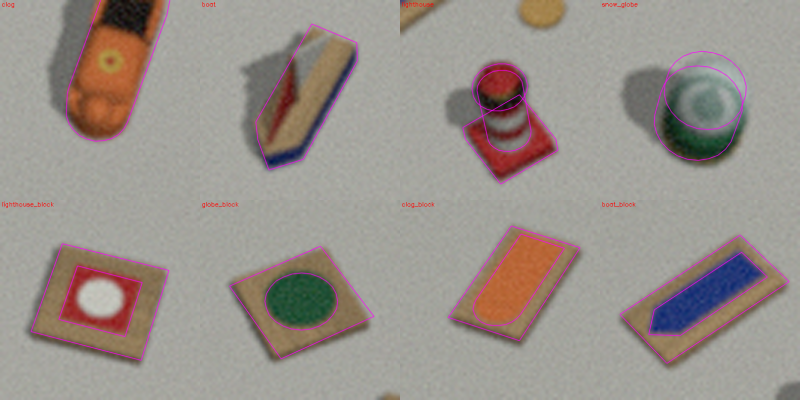

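```bash
sed -i 's/lighthouse=(.6305,-.0995/lighthouse=(.6315,-.0985/; s/snow_globe=(.467,.269/snow_globe=(.468,.2755/' ov.py
python3 - <<'E'
from ov import *
t=cv2.imread("pics/top0.png");s=cv2.imread("pics/scene0.png")
overlay(t,"top",{k:OB[k] for k in("clog","snow_globe","lighthouse")},42,3,3,"pics/a.png");overlay(s,"scene",{k:OB[k] for k in("clog","snow_globe","lighthouse")},42,3,3,"pics/b.png")
cv2.imwrite("pics/o2.png",np.vstack([cv2.imread("pics/a.png"),cv2.imread("pics/b.png")]))
E
```

```text
(no output)
```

View pics/o2.png

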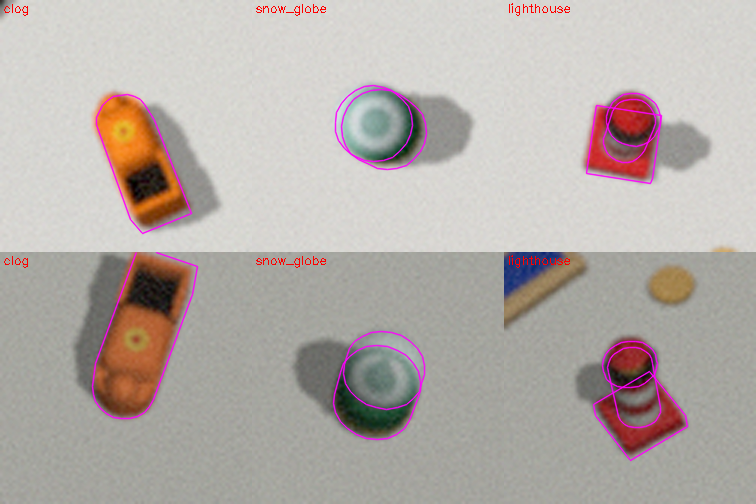

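The overlays confirm all eight fits within a few mm. The top view of the wooden block's red square with the white disc at (291,270) matches the lighthouse block, and the pink and yellow look-alikes stay untouched. First I'll turn the tool toward the snow globe.

```bash
sed -i 's/clog=(.640,.2525/clog=(.641,.254/' ov.py
cat > go.py <<'E'
from h import *
import sys
# usage: go.py x y z [a_deg]: turn needed, and shift in tool axes AFTER the turn
s=state();R=s["tcp_rot"];p=s["ee_pos"];a=np.degrees(np.arctan2(R[1,0],R[0,0]))
x,y,z=map(float,sys.argv[1:4]);b=float(sys.argv[4]) if len(sys.argv)>4 else a
d=(b-a+180)%360-180
print("t %.2f a %.2f pos %s open %.4f F %s j6 %.1f tiltdeg %.2f"%(s["clock"],a,p.round(4),s["opening"],s["force"].round(1),s["joint_positions"][5],np.degrees(np.arccos(-R[2,2]))))
t=-d/90;c,q=np.cos(np.radians(b)),np.sin(np.radians(b));dx,dy,dz=x-p[0],y-p[1],z-p[2]
T=np.array([c*dx+q*dy,q*dx-c*dy,-dz])/.4
print("turn %.4f"%t,"rows",int(np.ceil(abs(t)/.075)),"shift",T.round(4),"rows",int(np.ceil(np.linalg.norm(T)/.095)))
E
```

```text
(no output)
```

Request:
servo_tool:
  series:
    - [0,0,0.07,0,0,0,-1]
    - [0,0,0.07,0,0,0,-1]
    - [0,0,0.07,0,0,0,-1]
    - [0,0,0.07,0,0,0,-1]
    - [0,0,0.07,0,0,0,-1]
    - [0,0,0.07,0,0,0,-1]
    - [0,0,0.07,0,0,0,-1]
    - [0,0,0.07,0,0,0,-1]
    - [0,0,0.07,0,0,0,-1]
    - [0,0,0.07,0,0,0,-1]
    - [0,0,0.07,0,0,0,-1]
    - [0,0,0.07,0,0,0,-1]

```text
clock: 1.1
ee_pos: [0.1437, 0.5564, 0.1796]
tcp_rot: [[0.007, 1.0, -0.0], [1.0, -0.007, -0.001], [-0.001, -0.0, -1.0]]
force: [1.2, 0.5, 0.3]
opening: 0.091
```

```bash
python3 go.py .468 .2755 .18 90
```

```text
t 1.10 a 89.61 pos [0.1437 0.5564 0.1796] open 0.0910 F [1.2 0.5 0.3] j6 74.8 tiltdeg 0.06
turn -0.0044 rows 1 shift [-0.7023  0.8107 -0.0011] rows 12
```

Request:
servo_tool:
  series:
    - [0,0,0,-0.0585,0.0676,0,-1]
    - [0,0,0,-0.0585,0.0676,0,-1]
    - [0,0,0,-0.0585,0.0676,0,-1]
    - [0,0,0,-0.0585,0.0676,0,-1]
    - [0,0,0,-0.0585,0.0676,0,-1]
    - [0,0,0,-0.0585,0.0676,0,-1]
    - [0,0,0,-0.0585,0.0676,0,-1]
    - [0,0,0,-0.0585,0.0676,0,-1]
    - [0,0,0,-0.0585,0.0676,0,-1]
    - [0,0,0,-0.0585,0.0676,0,-1]
    - [0,0,0,-0.0585,0.0676,0,-1]
    - [0,0,0,-0.0585,0.0676,0,-1]

```text
clock: 2.1
ee_pos: [0.4688, 0.2739, 0.1797]
tcp_rot: [[0.002, 1.0, -0.001], [1.0, -0.002, -0.0], [-0.0, -0.001, -1.0]]
force: [-0.5, 0.1, 0.1]
opening: 0.0916
```

Request:
servo_tool:
  series:
    - [0,0,0,0,0,0,-1]
    - [0,0,0,0,0,0,-1]

```text
clock: 2.27
ee_pos: [0.4685, 0.2742, 0.1794]
tcp_rot: [[0.005, 1.0, -0.001], [1.0, -0.005, -0.0], [-0.0, -0.001, -1.0]]
force: [0.4, 0.4, -0.1]
opening: 0.0912
```

```bash
python3 go.py .468 .2755 .007
python3 - <<'E'
from h import *
p,d=get_image("top");cv2.imwrite("pics/t2.png",p[:,:,::-1])
E
```

```text
t 2.27 a 89.72 pos [0.4685 0.2742 0.1794] open 0.0912 F [ 0.4  0.4 -0.1] j6 29.4 tiltdeg 0.08
turn -0.0000 rows 0 shift [ 0.0032 -0.0014  0.4311] rows 5
```

View pics/t2.png

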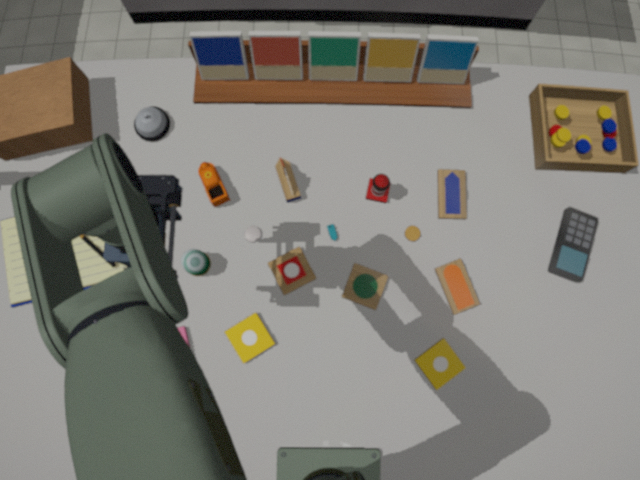

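The picture shows the globe at (197,262) with the gripper at about (150,220). I'll check that against the projection of the TCP.

Run:
```python
from h import *
s=state();print(w2px("top",[s["ee_pos"],s["ee_pos"]+[0,0,.08],[.468,.2755,0],[.468,.2755,.03]]),w2px("scene",[s["ee_pos"]]))
i=cv2.imread("pics/t2.png");crops(i,[(170,240)],"pics/c2.png",r=50,S=8,cols=1)
p,d=get_image("scene");cv2.imwrite("pics/s2.png",p[:,:,::-1])
```

```text
[[175.43624431 250.99308255]
 [161.60034674 242.94052828]
 [199.10680134 264.60527375]
 [195.66731003 262.61551321]] [[447.66407087 278.06191446]]
```

View pics/c2.png

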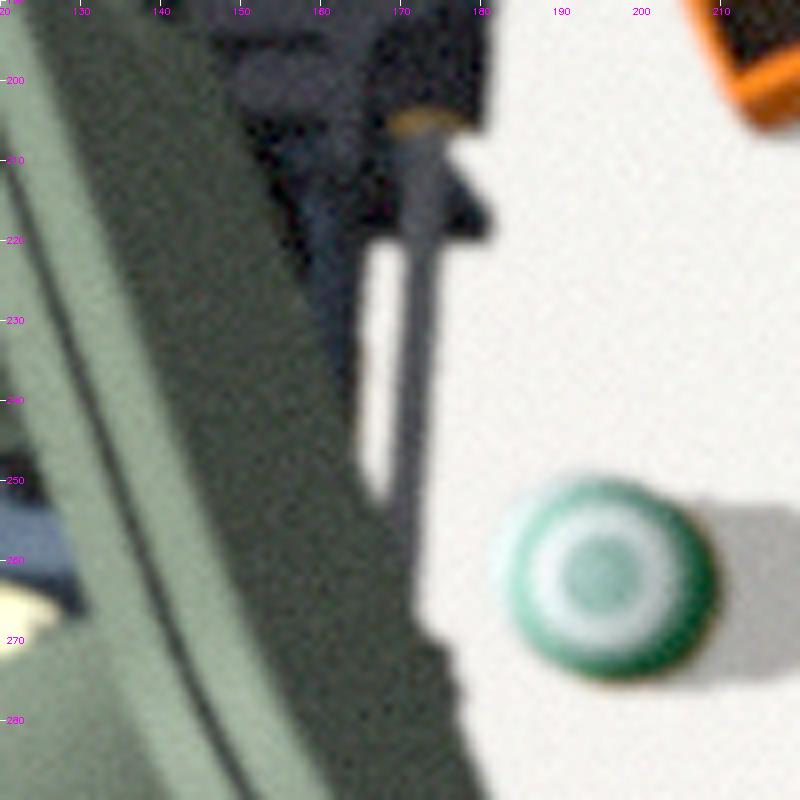

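View pics/s2.png

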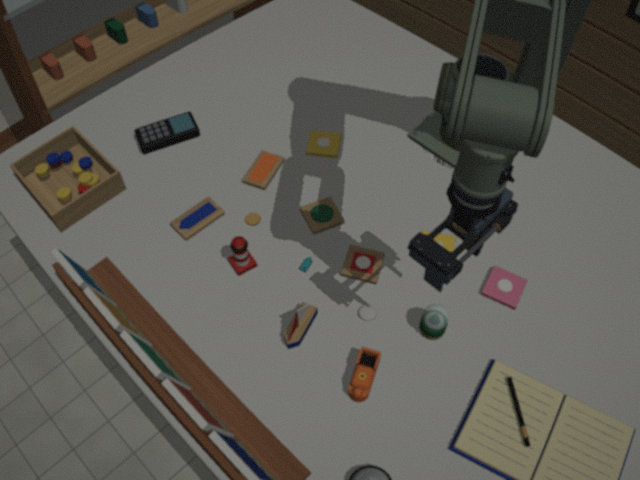

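The TCP projects to (175,251), which agrees with the picture. I'll descend and grip.

Request:
servo_tool:
  series:
    - [0,0,0,0.0032,-0.0014,0.08,-1]
    - [0,0,0,0,0,0.08,-1]
    - [0,0,0,0,0,0.08,-1]
    - [0,0,0,0,0,0.08,-1]
    - [0,0,0,0,0,0.06,-1]
    - [0,0,0,0,0,0.03,-1]
    - [0,0,0,0,0,0.02,-1]
    - [0,0,0,0,0,0,-1]

```text
clock: 3.03
ee_pos: [0.4654, 0.2772, 0.0066]
tcp_rot: [[-0.0, 1.0, -0.003], [1.0, 0.0, -0.001], [-0.001, -0.003, -1.0]]
force: [0.5, -0.2, 0.8]
opening: 0.0912
```

Request:
servo_tool:
  series:
    - [0,0,0,0,0,0,1]
    - [0,0,0,0,0,0,1]
    - [0,0,0,0,0,0,1]
    - [0,0,0,0,0,0,1]
    - [0,0,0,0,0,0,1]
    - [0,0,0,0,0,0,1]
    - [0,0,0,0,0,0,1]
    - [0,0,0,0,0,0,1]

```text
clock: 3.7
ee_pos: [0.4683, 0.277, 0.0086]
tcp_rot: [[0.001, 1.0, 0.002], [1.0, -0.001, 0.001], [0.001, 0.002, -1.0]]
force: [1.0, -0.1, 2.2]
opening: 0.0486
```

Request:
servo_tool:
  series:
    - [0,0,0,0,0,0,1]
    - [0,0,0,0,0,0,1]

```text
clock: 3.87
ee_pos: [0.4682, 0.277, 0.0086]
tcp_rot: [[0.001, 1.0, 0.002], [1.0, -0.001, 0.001], [0.001, 0.002, -1.0]]
force: [1.5, -1.6, 3.2]
opening: 0.0485
```

```bash
python3 - <<'E'
from h import *
p,d=get_image("scene");i=p[:,:,::-1].copy();cv2.imwrite("pics/s3.png",i);crops(i,[(430,310)],"pics/c3.png",r=50,S=7,cols=1)
E
python3 go.py .468 .2755 .007
```

```text
t 3.92 a 89.92 pos [0.4682 0.277  0.0086] open 0.0488 F [ 2.3 -0.3  3.9] j6 29.5 tiltdeg 0.11
turn -0.0000 rows 0 shift [-0.0037 -0.0006  0.0039] rows 1
```

View pics/c3.png

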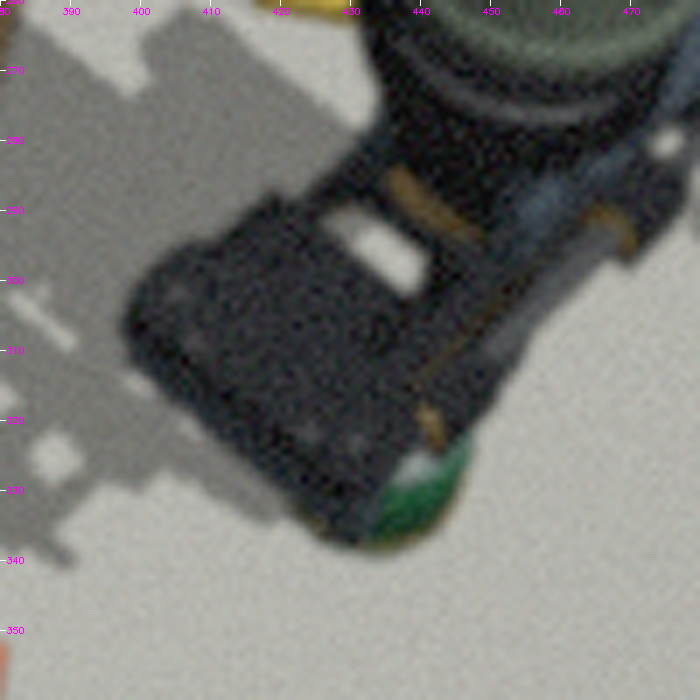

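The picture shows both fingers straddling the green foot at about (435,330), upright. I'll lift gently.

Request:
servo_tool:
  series:
    - [0,0,0,0,0,-0.01,1]
    - [0,0,0,0,0,-0.02,1]
    - [0,0,0,0,0,-0.03,1]
    - [0,0,0,0,0,-0.05,1]
    - [0,0,0,0,0,-0.05,1]
    - [0,0,0,0,0,-0.05,1]
    - [0,0,0,0,0,-0.05,1]
    - [0,0,0,0,0,-0.05,1]
    - [0,0,0,0,0,-0.04,1]
    - [0,0,0,0,0,-0.02,1]
    - [0,0,0,0,0,0,1]

```text
clock: 4.83
ee_pos: [0.4678, 0.2772, 0.1578]
tcp_rot: [[0.001, 1.0, 0.002], [1.0, -0.001, 0.002], [0.002, 0.002, -1.0]]
force: [0.9, -0.1, -0.8]
opening: 0.0486
```

```bash
python3 - <<'E'
from h import *
p,d=get_image("scene");i=p[:,:,::-1].copy();cv2.imwrite("pics/s4.png",i);crops(i,[(430,290)],"pics/c4.png",r=50,S=7,cols=1)
E
python3 go.py .4278 -.069 .15
```

```text
t 4.88 a 89.92 pos [0.4671 0.2768 0.1564] open 0.0484 F [ 0.4 -0.4 -2. ] j6 29.5 tiltdeg 0.03
turn -0.0000 rows 0 shift [-0.8645 -0.0969  0.0159] rows 10
```

View pics/c4.png

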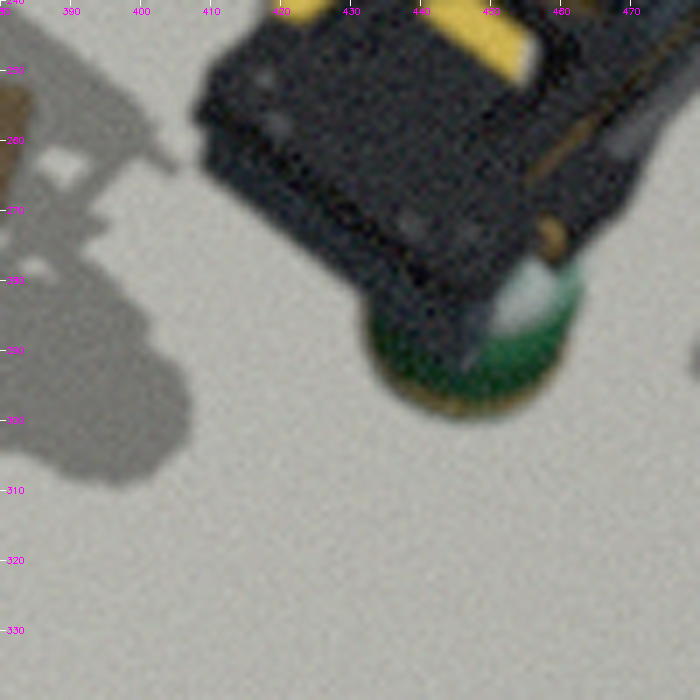

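Held upright with the foot visible at (448,285). I'll check the in-hand offset with the model overlay.

Run:
```python
from fit import *
overlay(cv2.imread("pics/s4.png"),"scene",{'snow_globe':(.467,.2768,0)},42,8,1,"pics/o4.png",{'snow_globe':.1485})
```

```text
(no output)
```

View pics/o4.png

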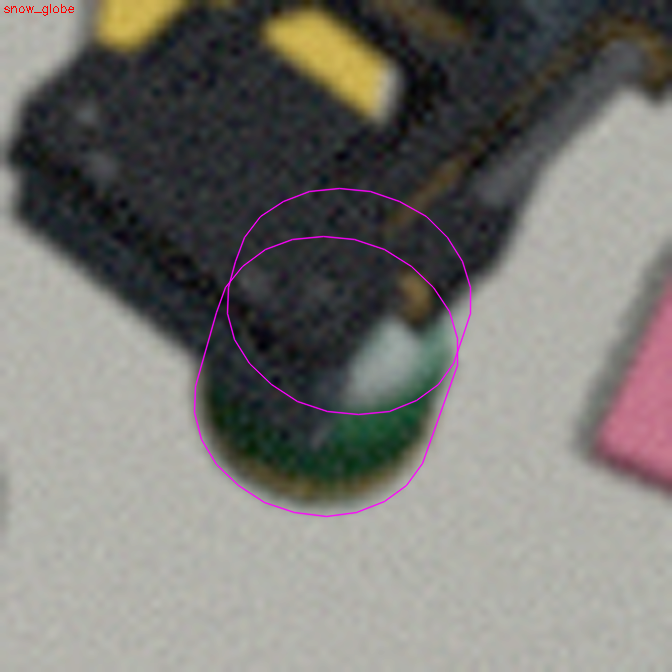

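Request:
servo_tool:
  series:
    - [0,0,0,-0.04,-0.0045,0,1]
    - [0,0,0,-0.07,-0.0078,0,1]
    - [0,0,0,-0.085,-0.0095,0,1]
    - [0,0,0,-0.085,-0.0095,0,1]
    - [0,0,0,-0.085,-0.0095,0,1]
    - [0,0,0,-0.085,-0.0095,0,1]
    - [0,0,0,-0.085,-0.0095,0,1]
    - [0,0,0,-0.085,-0.0095,0,1]
    - [0,0,0,-0.085,-0.0095,0,1]
    - [0,0,0,-0.085,-0.0095,0,1]
    - [0,0,0,-0.0445,-0.005,0,1]
    - [0,0,0,-0.03,-0.0036,0,1]

```text
clock: 5.88
ee_pos: [0.4256, -0.0714, 0.1546]
tcp_rot: [[0.004, 1.0, -0.004], [1.0, -0.004, -0.0], [-0.0, -0.004, -1.0]]
force: [0.1, 0.9, -2.2]
opening: 0.0486
```

Request:
servo_tool:
  series:
    - [0,0,0,0,0,0.04,1]
    - [0,0,0,0,0,0.07,1]
    - [0,0,0,0,0,0.07,1]
    - [0,0,0,0,0,0.05,1]
    - [0,0,0,0,0,0.03,1]
    - [0,0,0,0,0,0.02,1]
    - [0,0,0,0,0,0,1]
    - [0,0,0,0,0,0,1]

```text
clock: 6.55
ee_pos: [0.4274, -0.0691, 0.0437]
tcp_rot: [[0.002, 1.0, -0.001], [1.0, -0.002, 0.0], [0.0, -0.001, -1.0]]
force: [0.0, 1.1, -1.7]
opening: 0.0487
```

```bash
python3 go.py .4278 -.068 .0206
python3 - <<'E'
from fit import *
p,d=get_image("scene");i=p[:,:,::-1].copy();cv2.imwrite("pics/s5.png",i)
z=state()["ee_pos"];g={'snow_globe':(z[0],z[1]-.001,0),'globe_block':(.4278,-.069,np.radians(-15))}
overlay(i,"scene",g,42,8,2,"pics/o5.png",{'snow_globe':z[2]-.0086});q=cv2.imread("pics/o5.png");cv2.imwrite("pics/o5.png",cv2.resize(q,(800,400),interpolation=3))
E
```

```text
t 6.55 a 89.91 pos [ 0.4274 -0.0691  0.0437] open 0.0487 F [ 0.   1.1 -1.7] j6 -10.6 tiltdeg 0.09
turn -0.0000 rows 0 shift [0.0028 0.0011 0.0577] rows 1
```

View pics/o5.png

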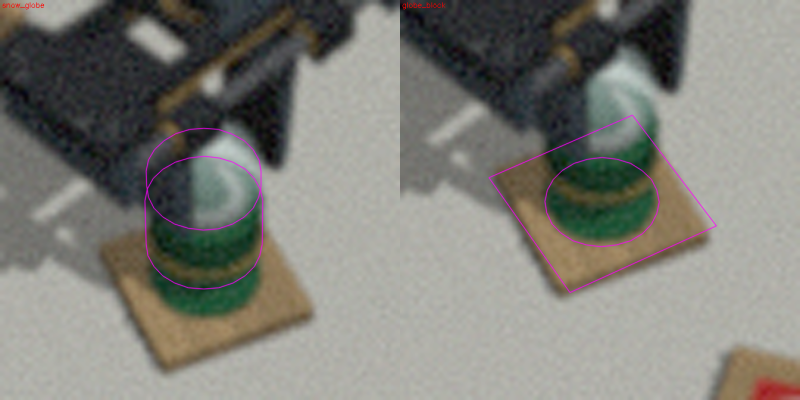

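The left panel shows the globe upright, its brass band at the bottom of the foot. The green below it is the painted disc, concentric with it. I'll lower the last 23 mm slowly.

Request:
servo_tool:
  series:
    - [0,0,0,0.0028,0.0011,0.015,1]
    - [0,0,0,0,0,0.015,1]
    - [0,0,0,0,0,0.012,1]
    - [0,0,0,0,0,0.008,1]
    - [0,0,0,0,0,0.005,1]
    - [0,0,0,0,0,0,1]
    - [0,0,0,0,0,0,1]

```text
clock: 7.18
ee_pos: [0.4285, -0.0679, 0.0219]
tcp_rot: [[0.001, 1.0, -0.0], [1.0, -0.001, 0.0], [0.0, -0.0, -1.0]]
force: [-0.2, 0.1, -0.5]
opening: 0.0489
```

```bash
python3 go.py .4278 -.068 .0206
```

```text
t 7.18 a 89.92 pos [ 0.4285 -0.0679  0.0219] open 0.0489 F [-0.2  0.1 -0.5] j6 -10.4 tiltdeg 0.01
turn -0.0000 rows 0 shift [-0.0004 -0.0018  0.0034] rows 1
```

Request:
servo_tool:
  series:
    - [0,0,0,0,0,0.003,1]
    - [0,0,0,0,0,0,1]

```text
clock: 7.35
ee_pos: [0.4286, -0.0679, 0.0209]
tcp_rot: [[0.001, 1.0, 0.0], [1.0, -0.001, 0.0], [0.0, 0.0, -1.0]]
force: [0.1, -0.3, -2.0]
opening: 0.0487
```

Request:
servo_tool:
  series:
    - [0,0,0,0,0,0.002,1]
    - [0,0,0,0,0,0,1]

```text
clock: 7.52
ee_pos: [0.4287, -0.0679, 0.0205]
tcp_rot: [[0.001, 1.0, 0.0], [1.0, -0.001, -0.0], [-0.0, 0.0, -1.0]]
force: [-0.6, 0.3, 2.6]
opening: 0.0485
```

Contact is felt (Fz +2.6 N). I'll release and retreat.

Request:
servo_tool:
  series:
    - [0,0,0,0,0,0,-0.3]
    - [0,0,0,0,0,0,-0.6]
    - [0,0,0,0,0,0,-1]
    - [0,0,0,0,0,0,-1]
    - [0,0,0,0,0,0,-1]
    - [0,0,0,0,0,0,-1]
    - [0,0,0,0,0,-0.03,-1]
    - [0,0,0,0,0,-0.06,-1]
    - [0,0,0,0,0,-0.08,-1]
    - [0,0,0,0,0,-0.08,-1]
    - [0,0,0,0,0,-0.08,-1]
    - [0,0,0,0,0,-0.07,-1]

```text
clock: 8.52
ee_pos: [0.4286, -0.0679, 0.1821]
tcp_rot: [[0.001, 1.0, 0.001], [1.0, -0.001, -0.0], [-0.0, 0.002, -1.0]]
force: [0.7, -0.8, -0.7]
opening: 0.0909
```

```bash
python3 go.py .6315 -.0985 .18 82;  python3 go.py .649 .094 .18 20
python3 - <<'E'
from fit import *
p,d=get_image("scene");i=p[:,:,::-1].copy();cv2.imwrite("pics/s6.png",i)
g={'snow_globe':(.428,-.069,0),'globe_block':(.4278,-.069,np.radians(-15))}
overlay(i,"scene",g,42,5,2,"pics/o6.png",{'snow_globe':.012});q=cv2.imread("pics/o6.png");cv2.imwrite("pics/o6.png",cv2.resize(q,(800,400),interpolation=3))
E
```

```text
t 8.52 a 89.92 pos [ 0.4286 -0.0679  0.1821] open 0.0909 F [ 0.7 -0.8 -0.7] j6 -10.4 tiltdeg 0.09
turn 0.0880 rows 2 shift [-0.0052  0.5129  0.0053] rows 6
t 8.52 a 89.92 pos [ 0.4286 -0.0679  0.1821] open 0.0909 F [ 0.7 -0.8 -0.7] j6 -10.4 tiltdeg 0.09
turn 0.7769 rows 11 shift [ 0.6561 -0.1919  0.0053] rows 8
```

View pics/o6.png

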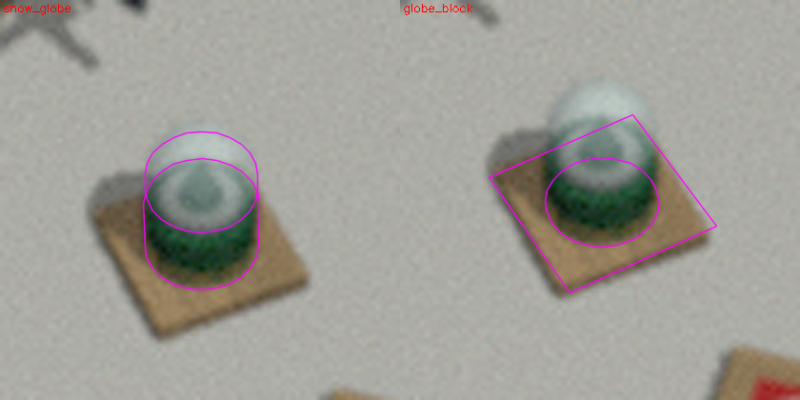

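The globe stands upright on its disc. Next is the lighthouse.

Request:
servo_tool:
  series:
    - [0,0,0.044,0,0,0,-1]
    - [0,0,0.044,0,0,0,-1]
    - [0,0,0,0,0.05,0,-1]
    - [0,0,0,0,0.08,0,-1]
    - [0,0,0,0,0.09,0,-1]
    - [0,0,0,0,0.09,0,-1]
    - [0,0,0,0,0.09,0,-1]
    - [0,0,0,0,0.08,0,-1]
    - [0,0,0,-0.005,0.033,0,-1]
    - [0,0,0,0,0,0,-1]
    - [0,0,0,0,0,0,-1]

```text
clock: 9.48
ee_pos: [0.631, -0.0984, 0.1788]
tcp_rot: [[0.139, 0.99, -0.002], [0.99, -0.139, 0.001], [0.0, -0.002, -1.0]]
force: [-0.3, -0.5, 0.4]
opening: 0.091
```

```bash
python3 go.py .6315 -.0985 .025 82
python3 - <<'E'
from fit import *
p,d=get_image("top");i=p[:,:,::-1].copy();cv2.imwrite("pics/t7.png",i)
g={'snow_globe':(.428,-.069,0),'lighthouse':(.6315,-.0985,np.radians(-8))}
overlay(i,"top",g,42,5,2,"pics/o7.png",{'snow_globe':.012});q=cv2.imread("pics/o7.png");cv2.imwrite("pics/o7.png",cv2.resize(q,(800,400),interpolation=3))
E
```

```text
t 9.48 a 81.99 pos [ 0.631  -0.0984  0.1788] open 0.0910 F [-0.3 -0.5  0.4] j6 -1.9 tiltdeg 0.14
turn -0.0001 rows 1 shift [-1.000e-04  1.300e-03  3.845e-01] rows 5
```

View pics/o7.png

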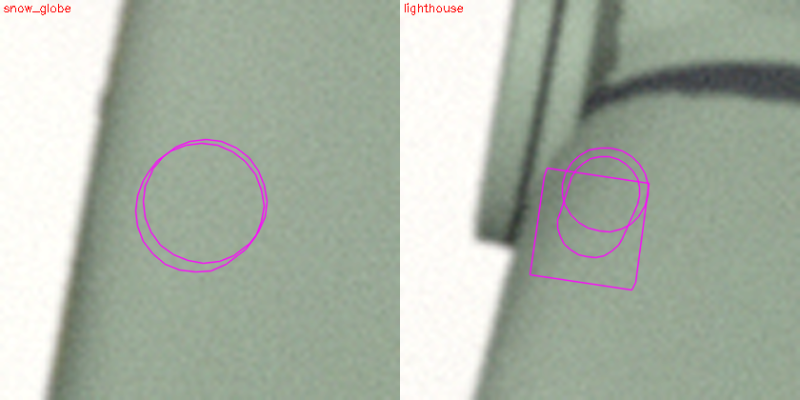

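The arm hides both items from the top camera. I'll descend on the lighthouse and grip it.

Request:
servo_tool:
  series:
    - [0,0,0,0,0.0013,0.05,-1]
    - [0,0,0,0,0,0.08,-1]
    - [0,0,0,0,0,0.08,-1]
    - [0,0,0,0,0,0.08,-1]
    - [0,0,0,0,0,0.05,-1]
    - [0,0,0,0,0,0.03,-1]
    - [0,0,0,0,0,0.0145,-1]
    - [0,0,0,0,0,0,-1]
    - [0,0,0,0,0,0,-1]

```text
clock: 10.28
ee_pos: [0.6326, -0.0986, 0.0277]
tcp_rot: [[0.139, 0.99, 0.002], [0.99, -0.139, -0.0], [0.0, 0.002, -1.0]]
force: [-0.2, -0.3, -0.6]
opening: 0.0909
```

```bash
python3 go.py .6315 -.0985 .025 82
python3 - <<'E'
from fit import *
p,d=get_image("scene");i=p[:,:,::-1].copy();crops(i,[(241,250)],"pics/c8.png",r=50,S=7,cols=1)
E
```

```text
t 10.28 a 82.00 pos [ 0.6326 -0.0986  0.0277] open 0.0909 F [-0.2 -0.3 -0.6] j6 -1.9 tiltdeg 0.13
turn -0.0001 rows 1 shift [-0.0002 -0.0028  0.0067] rows 1
```

View pics/c8.png

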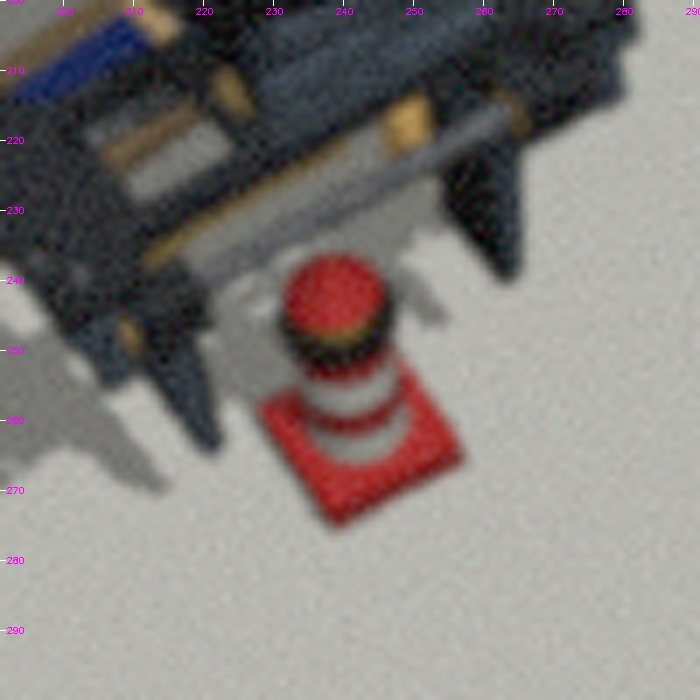

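Run:
```python
from fit import *
s=state();P=s["ee_pos"];R=s["tcp_rot"]
pts=[P]+[P+a*.0455*R[:,1]+b*.016*R[:,0] for a in(1,-1) for b in(1,-1)]+[[.6315,-.0985,.0277],[.6315,-.0985,.014],[.6315,-.0985,.07]]
print(w2px("scene",pts).round(1))
```

```text
[[239.9 256.5]
 [225.  272.9]
 [216.8 262.3]
 [262.8 250.7]
 [254.4 240.6]
 [240.6 256.2]
 [241.3 259.9]
 [238.1 244.1]]
```

The finger tips seen are a few px above the prediction (open jaws arc back), while the tower axis matches the TCP within 1 px. Closing.

Request:
servo_tool:
  series:
    - [0,0,0,0,-0.002,0.005,1]
    - [0,0,0,0,0,0,1]
    - [0,0,0,0,0,0,1]
    - [0,0,0,0,0,0,1]
    - [0,0,0,0,0,0,1]
    - [0,0,0,0,0,0,1]
    - [0,0,0,0,0,0,1]
    - [0,0,0,0,0,0,1]
    - [0,0,0,0,0,0,1]
    - [0,0,0,0,0,0,1]
    - [0,0,0,0,0,0,1]

```text
clock: 11.25
ee_pos: [0.6313, -0.0984, 0.0242]
tcp_rot: [[0.139, 0.99, 0.0], [0.99, -0.139, 0.0], [0.0, 0.0, -1.0]]
force: [-0.2, -0.1, -0.1]
opening: 0.0335
```

Request:
servo_tool:
  series:
    - [0,0,0,0,0,-0.01,1]
    - [0,0,0,0,0,-0.02,1]
    - [0,0,0,0,0,-0.04,1]
    - [0,0,0,0,0,-0.05,1]
    - [0,0,0,0,0,-0.06,1]
    - [0,0,0,0,0,-0.06,1]
    - [0,0,0,0,0,-0.06,1]
    - [0,0,0,0,0,-0.06,1]
    - [0,0,0,0,0,-0.03,1]
    - [0,0,0,0,0,-0.01,1]
    - [0,0,0,0,0,0,1]

```text
clock: 12.17
ee_pos: [0.6316, -0.0985, 0.1858]
tcp_rot: [[0.139, 0.99, 0.003], [0.99, -0.139, -0.0], [0.0, 0.003, -1.0]]
force: [-0.4, -0.8, -1.8]
opening: 0.0336
```

```bash
python3 go.py .4583 .0812 .18 117.8
python3 - <<'E'
from fit import *
p,d=get_image("scene");i=p[:,:,::-1].copy();cv2.imwrite("pics/s9.png",i)
z=state()["ee_pos"]
overlay(i,"scene",{'lighthouse':(z[0],z[1],np.radians(-8))},50,7,1,"pics/o9.png",{'lighthouse':z[2]-.0257})
E
```

```text
t 12.17 a 82.00 pos [ 0.6316 -0.0985  0.1858] open 0.0336 F [-0.4 -0.8 -1.8] j6 -1.9 tiltdeg 0.15
turn -0.3978 rows 6 shift [ 0.5994 -0.1738  0.0145] rows 7
```

View pics/o9.png

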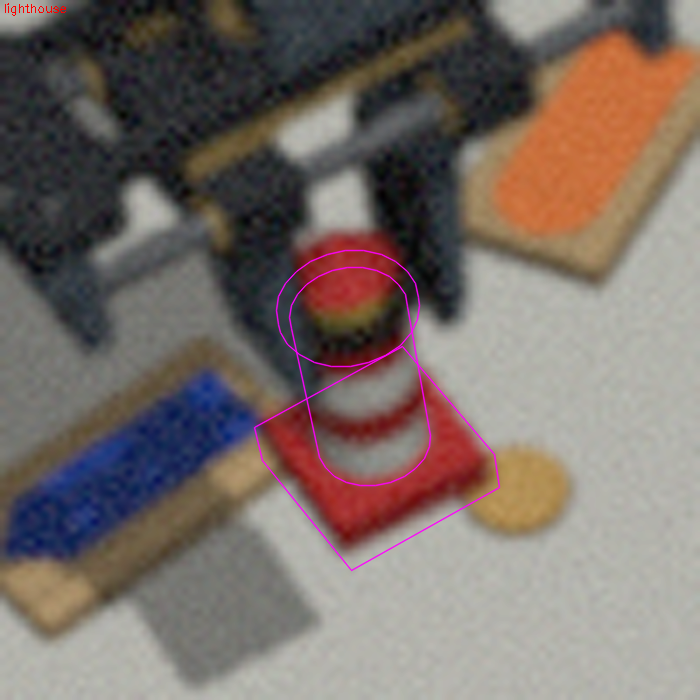

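```bash
cat > dep.py <<'E'
from h import *
def cloud(n):
    p,d=get_image(n);v,u=np.mgrid[0:480,0:640];c=calibration(n)
    r=cv2.undistortPoints(np.stack([u,v],-1).reshape(-1,1,2).astype(float),c["camera_matrix"],c["dist"]).reshape(-1,2)
    P=np.c_[r,np.ones(len(r))]*d.reshape(-1,1);T=c["cam_to_world"]
    W=P@T[:3,:3].T+T[:3,3];W[d.ravel()==0]=np.nan
    return p,W.reshape(480,640,3)
E
python3 - <<'E'
from dep import *
from ov import *
p,W=cloud("scene")
hsv=cv2.cvtColor(p,cv2.COLOR_RGB2HSV)
m=((hsv[...,0]<8)|(hsv[...,0]>172))&(hsv[...,1]>130)&(hsv[...,2]>40)
z=state()["ee_pos"];c=polys('lighthouse','scene',(z[0],z[1],0),z[2]-.0257);c=np.vstack(c).mean(0).astype(int);print(c)
k=np.zeros_like(m);k[c[1]-35:c[1]+45,c[0]-30:c[0]+30]=1
Q=W[m&k];print(len(Q));zz=Q[:,2]
print(np.histogram(zz,bins=np.arange(.13,.28,.01)))
f=Q[(zz>.16)&(zz<.185)];print(np.nanmedian(f,0),np.nanmin(f,0),np.nanmax(f,0))
F=Q[(zz<.19)];print(cv2.minAreaRect((F[:,:2]*1000).astype(np.float32)),np.nanpercentile(F[:,2],[5,25,50,75,95]))
E
```

```text
[229 199]
461
(array([  0,   0,   0,  50, 219,   7,  27,   0,  14,  16,  19, 100,   5,
         3,   0]), array([0.13, 0.14, 0.15, 0.16, 0.17, 0.18, 0.19, 0.2 , 0.21, 0.22, 0.23,
       0.24, 0.25, 0.26, 0.27, 0.28]))
[ 0.64131973 -0.08226489  0.17367892] [ 0.60999876 -0.12241782  0.16145491] [ 0.656366   -0.07006968  0.17915182]
((631.602783203125, -95.75010681152344), (45.94152069091797, 43.4091911315918), 78.14368438720703) [0.1660871  0.17137127 0.17375909 0.17510092 0.17710653]
```

Run:
```python
from dep import *
p,W=cloud("scene")
for u,v in [(229,215),(229,222),(229,226),(229,229),(229,232),(218,210),(245,215),(248,217),(250,217)]: print((u,v),W[v,u].round(4),p[v,u],w2px("scene",[W[v,u]]).round(1))
z=state();print(z["ee_pos"],z["clock"])
crops(p[:,:,::-1].copy(),[(229,210)],"pics/c10.png",r=30,S=20,cols=1)
```

```text
(229, 215) [ 0.6427 -0.091   0.179 ] [83 84 81] [[229. 215.]]
(229, 222) [ 0.6501 -0.0834  0.1719] [111  35  29] [[229. 222.]]
(229, 226) [ 0.6549 -0.0782  0.1692] [70 16 18] [[229. 226.]]
(229, 229) [ 0.5934 -0.1876  0.0006] [112 107 105] [[229. 229.]]
(229, 232) [ 0.598  -0.1824 -0.0011] [123 122 120] [[229. 232.]]
(218, 210) [ 0.6473 -0.1186  0.1734] [96 29 29] [[218. 210.]]
(245, 215) [ 0.619  -0.075   0.1721] [108  31  27] [[245. 215.]]
(248, 217) [ 0.6144 -0.0731  0.1638] [74 29 20] [[248. 217.]]
(250, 217) [ 0.5414 -0.1775  0.0049] [105  80  46] [[250. 217.]]
[ 0.63021466 -0.09823871  0.18281591] 12.3167
```

View pics/c10.png

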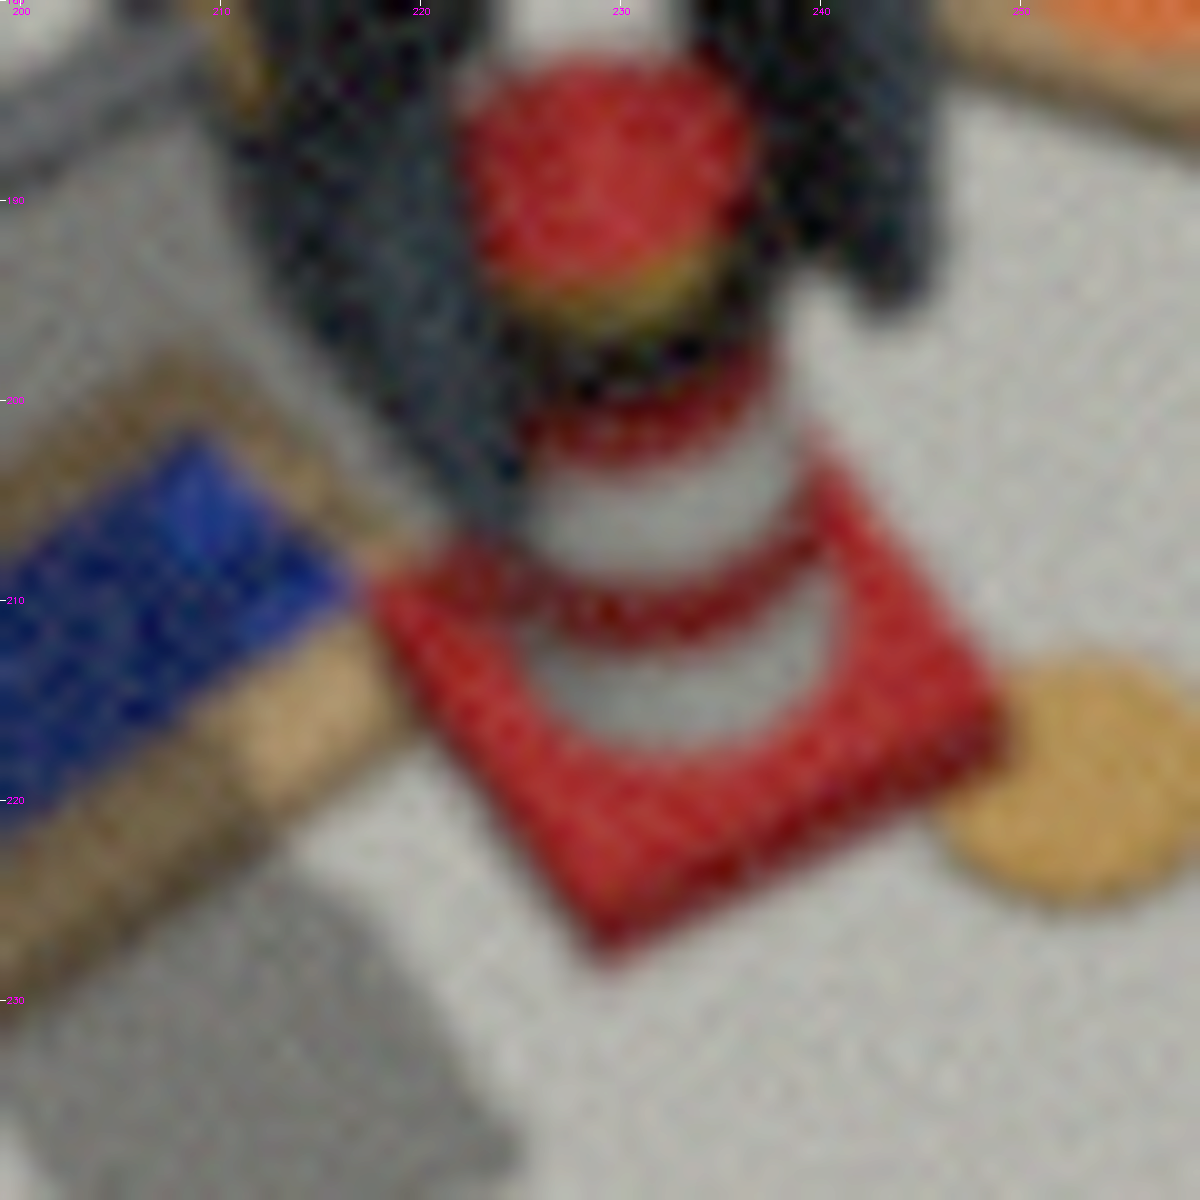

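Offset in hand is at most 2 mm and the lighthouse hangs upright (foot underside z≈0.160). I'll turn it and carry it to its block.

Request:
servo_tool:
  series:
    - [0,0,-0.058,0,0,0,1]
    - [0,0,-0.068,0,0,0,1]
    - [0,0,-0.068,0,0,0,1]
    - [0,0,-0.068,0,0,0,1]
    - [0,0,-0.068,0,0,0,1]
    - [0,0,-0.068,0,0,0,1]
    - [0,0,0,0,0,0,1]
    - [0,0,0,0,0,0,1]

```text
clock: 12.98
ee_pos: [0.6306, -0.0983, 0.1829]
tcp_rot: [[-0.464, 0.886, -0.002], [0.886, 0.464, 0.001], [0.002, -0.002, -1.0]]
force: [-0.4, 0.5, -2.2]
opening: 0.0334
```

```bash
python3 go.py .4583 .0812 .18 117.8
```

```text
t 12.98 a 117.66 pos [ 0.6306 -0.0983  0.1829] open 0.0334 F [-0.4  0.5 -2.2] j6 -37.6 tiltdeg 0.14
turn -0.0016 rows 1 shift [ 0.5978 -0.1717  0.0074] rows 7
```

Request:
servo_tool:
  series:
    - [0,0,0,0.04,-0.0117,0,1]
    - [0,0,0,0.07,-0.02,0,1]
    - [0,0,0,0.08,-0.023,0,1]
    - [0,0,0,0.085,-0.0245,0,1]
    - [0,0,0,0.085,-0.0245,0,1]
    - [0,0,0,0.085,-0.0245,0,1]
    - [0,0,0,0.08,-0.023,0,1]
    - [0,0,0,0.05,-0.0145,0,1]
    - [0,0,0,0.0228,-0.006,0,1]
    - [0,0,0,0,0,0,1]
    - [0,0,0,0,0,0,1]

```text
clock: 13.9
ee_pos: [0.4596, 0.0808, 0.1843]
tcp_rot: [[-0.466, 0.885, 0.001], [0.885, 0.466, -0.001], [-0.001, 0.001, -1.0]]
force: [0.8, 0.2, -1.2]
opening: 0.0339
```

```bash
python3 go.py .4583 .0812 .0377 117.8
```

```text
t 13.90 a 117.81 pos [0.4596 0.0808 0.1843] open 0.0339 F [ 0.8  0.2 -1.2] j6 -19.2 tiltdeg 0.08
turn 0.0001 rows 1 shift [ 0.0024 -0.0023  0.3666] rows 4
```

Request:
servo_tool:
  series:
    - [0,0,0,0.001,-0.001,0.04,1]
    - [0,0,0,0,0,0.07,1]
    - [0,0,0,0,0,0.08,1]
    - [0,0,0,0,0,0.06,1]
    - [0,0,0,0,0,0.04,1]
    - [0,0,0,0,0,0.02,1]
    - [0,0,0,0,0,0,1]
    - [0,0,0,0,0,0,1]

```text
clock: 14.57
ee_pos: [0.4595, 0.0807, 0.0604]
tcp_rot: [[-0.466, 0.885, 0.001], [0.885, 0.466, -0.0], [-0.0, 0.001, -1.0]]
force: [-0.1, 0.1, -1.1]
opening: 0.0338
```

```bash
python3 go.py .4583 .0812 .0362 117.8;python3 - <<'E'
from fit import *
p,d=get_image("scene");i=p[:,:,::-1].copy();cv2.imwrite("pics/s11.png",i)
z=state()["ee_pos"]
overlay(i,"scene",{'lighthouse':(z[0],z[1],np.radians(27.8)),'lighthouse_block':(.4583,.0812,np.radians(27.8))},40,5,2,"pics/o11.png",{'lighthouse':z[2]-.0242})
E
```

```text
t 14.57 a 117.74 pos [0.4595 0.0807 0.0604] open 0.0338 F [-0.1  0.1 -1.1] j6 -19.2 tiltdeg 0.03
turn -0.0006 rows 1 shift [ 0.0025 -0.002   0.0605] rows 1
```

View pics/o11.png

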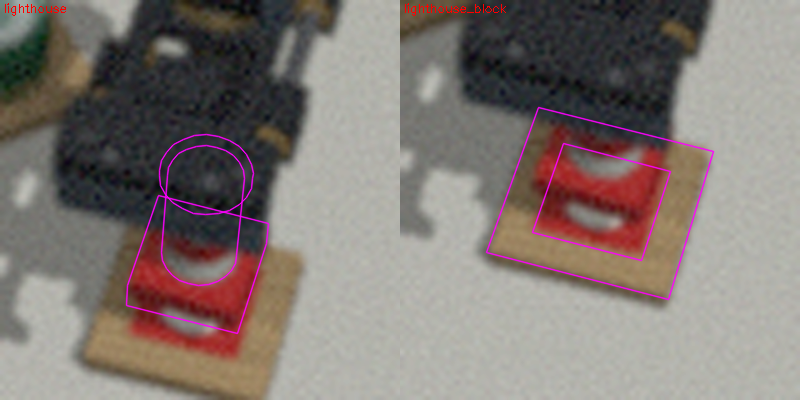

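The foot is aligned above the painted square. Lowering slowly.

Request:
servo_tool:
  series:
    - [0,0,0,0.001,-0.0015,0.015,1]
    - [0,0,0,0,0,0.015,1]
    - [0,0,0,0,0,0.012,1]
    - [0,0,0,0,0,0.008,1]
    - [0,0,0,0,0,0.005,1]
    - [0,0,0,0,0,0,1]
    - [0,0,0,0,0,0,1]

```text
clock: 15.2
ee_pos: [0.4576, 0.0813, 0.0382]
tcp_rot: [[-0.467, 0.884, -0.0], [0.884, 0.467, 0.0], [0.0, -0.0, -1.0]]
force: [0.1, 0.5, -2.0]
opening: 0.0335
```

Request:
servo_tool:
  series:
    - [0,0,0,0,0,0.003,1]
    - [0,0,0,0,0,0,1]

```text
clock: 15.37
ee_pos: [0.4576, 0.0813, 0.0371]
tcp_rot: [[-0.467, 0.884, 0.0], [0.884, 0.467, 0.0], [-0.0, 0.0, -1.0]]
force: [0.6, -0.0, -1.7]
opening: 0.0335
```

Request:
servo_tool:
  series:
    - [0,0,0,0,0,0.002,1]
    - [0,0,0,0,0,0,1]

```text
clock: 15.53
ee_pos: [0.4576, 0.0813, 0.0362]
tcp_rot: [[-0.467, 0.884, 0.0], [0.884, 0.467, 0.0], [0.0, 0.0, -1.0]]
force: [-0.3, 0.1, -1.8]
opening: 0.0336
```

Request:
servo_tool:
  series:
    - [0,0,0,0,0,0.002,1]
    - [0,0,0,0,0,0,1]
    - [0,0,0,0,0,0,1]

```text
clock: 15.78
ee_pos: [0.4577, 0.0813, 0.0361]
tcp_rot: [[-0.467, 0.884, 0.0], [0.884, 0.467, 0.0], [-0.0, 0.0, -1.0]]
force: [-1.6, 0.6, 5.8]
opening: 0.0336
```

Contact (Fz +5.8 N). Release and rise.

Request:
servo_tool:
  series:
    - [0,0,0,0,0,0,0]
    - [0,0,0,0,0,0,-0.4]
    - [0,0,0,0,0,0,-1]
    - [0,0,0,0,0,0,-1]
    - [0,0,0,0,0,0,-1]
    - [0,0,0,0,0,0,-1]
    - [0,0,0,0,0,-0.03,-1]
    - [0,0,0,0,0,-0.06,-1]
    - [0,0,0,0,0,-0.08,-1]
    - [0,0,0,0,0,-0.08,-1]
    - [0,0,0,0,0,-0.07,-1]
    - [0,0,0,0,0,-0.03,-1]

```text
clock: 16.78
ee_pos: [0.4596, 0.0816, 0.1793]
tcp_rot: [[-0.467, 0.884, 0.007], [0.884, 0.467, 0.001], [-0.002, 0.006, -1.0]]
force: [0.6, -0.2, -0.2]
opening: 0.0911
```

```bash
python3 go.py .649 .094 .18 19.8;python3 - <<'E'
from fit import *
p,d=get_image("scene");i=p[:,:,::-1].copy();cv2.imwrite("pics/s12.png",i)
overlay(i,"scene",{'lighthouse':(.4583,.0812,np.radians(27.8)),'lighthouse_block':(.4583,.0812,np.radians(27.8)),'boat':(.649,.094,np.radians(19.8))},33,4,3,"pics/o12.png",{'lighthouse':.012})
E
```

```text
t 16.78 a 117.81 pos [0.4596 0.0816 0.1793] open 0.0911 F [ 0.6 -0.2 -0.2] j6 -19.2 tiltdeg 0.39
turn 1.0890 rows 15 shift [ 0.4561  0.1313 -0.0017] rows 5
```

View pics/o12.png

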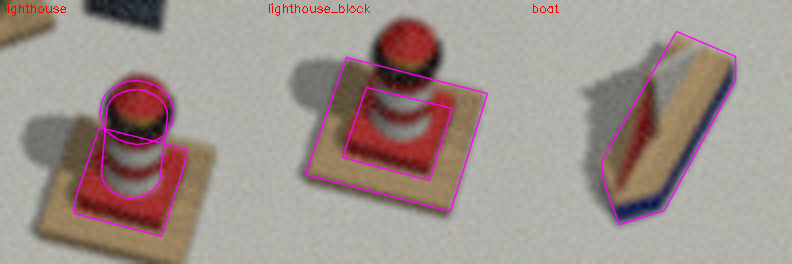

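The lighthouse stands on its square, parallel to it. Next is the boat.

Request:
servo_tool:
  series:
    - [0,0,0.0726,0,0,0,-1]
    - [0,0,0.0726,0,0,0,-1]
    - [0,0,0.0726,0,0,0,-1]
    - [0,0,0.0726,0,0,0,-1]
    - [0,0,0.0726,0,0,0,-1]
    - [0,0,0.0726,0,0,0,-1]
    - [0,0,0.0726,0,0,0,-1]
    - [0,0,0.0726,0,0,0,-1]
    - [0,0,0.0726,0,0,0,-1]
    - [0,0,0.0726,0,0,0,-1]
    - [0,0,0.0726,0,0,0,-1]
    - [0,0,0.0726,0,0,0,-1]

```text
clock: 17.83
ee_pos: [0.457, 0.0812, 0.1743]
tcp_rot: [[0.776, 0.63, -0.002], [0.63, -0.776, -0.0], [-0.002, -0.001, -1.0]]
force: [-0.1, 0.5, -0.3]
opening: 0.0912
```

Request:
servo_tool:
  series:
    - [0,0,0.0726,0,0,0,-1]
    - [0,0,0.0726,0,0,0,-1]
    - [0,0,0.0726,0,0,0,-1]
    - [0,0,0,0,0,0,-1]
    - [0,0,0,0.06,0.0173,0,-1]
    - [0,0,0,0.08,0.023,0,-1]
    - [0,0,0,0.09,0.026,0,-1]
    - [0,0,0,0.09,0.026,0,-1]
    - [0,0,0,0.08,0.023,0,-1]
    - [0,0,0,0.056,0.016,0,-1]
    - [0,0,0,0,0,0,-1]
    - [0,0,0,0,0,0,-1]

```text
clock: 18.83
ee_pos: [0.647, 0.0936, 0.1735]
tcp_rot: [[0.94, 0.341, -0.003], [0.341, -0.94, -0.0], [-0.003, -0.001, -1.0]]
force: [-0.4, 0.0, -0.3]
opening: 0.0913
```

```bash
python3 go.py .649 .094 .008 19.8
```

```text
t 18.83 a 19.93 pos [0.647  0.0936 0.1735] open 0.0913 F [-0.4  0.  -0.3] j6 77.3 tiltdeg 0.17
turn 0.0014 rows 1 shift [0.005  0.0007 0.4137] rows 5
```

Request:
servo_tool:
  series:
    - [0,0,0.001,0.005,0,0.05,-1]
    - [0,0,0,0,0,0.08,-1]
    - [0,0,0,0,0,0.08,-1]
    - [0,0,0,0,0,0.08,-1]
    - [0,0,0,0,0,0.06,-1]
    - [0,0,0,0,0,0.03,-1]
    - [0,0,0,0,0,0.02,-1]
    - [0,0,0,0,0,0.01,-1]
    - [0,0,0,0,0,0,-1]
    - [0,0,0,0,0,0,-1]

```text
clock: 19.67
ee_pos: [0.6498, 0.0945, 0.013]
tcp_rot: [[0.941, 0.338, 0.003], [0.338, -0.941, 0.0], [0.003, 0.0, -1.0]]
force: [0.3, -0.4, 0.6]
opening: 0.0915
```

```bash
python3 go.py .649 .094 .008 19.8
python3 - <<'E'
from fit import *
p,d=get_image("scene");i=p[:,:,::-1].copy();cv2.imwrite("pics/s13.png",i)
s=state();P=s["ee_pos"];R=s["tcp_rot"]
print(w2px("scene",[P]+[P+a*.0455*R[:,1]+b*.016*R[:,0] for a in(1,-1) for b in(1,-1)]).round(1))
crops(i,[(300,315)],"pics/c13.png",r=45,S=8,cols=1)
E
```

```text
t 19.67 a 19.73 pos [0.6498 0.0945 0.013 ] open 0.0915 F [ 0.3 -0.4  0.6] j6 77.5 tiltdeg 0.15
turn -0.0007 rows 1 shift [-0.0023  0.0005  0.0124] rows 1
[[299.4 325.1]
 [274.4 322.7]
 [282.2 309.6]
 [317.1 341.1]
 [324.5 327.5]]
```

View pics/c13.png

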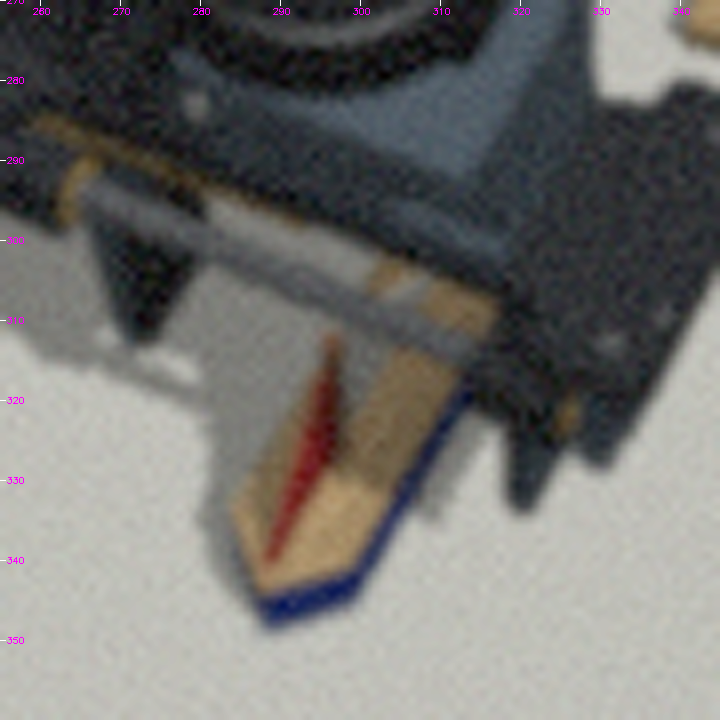

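Both fingers straddle the hull (tips near (274,312) and (320,333)). I'll go 6 mm lower and close.

Request:
servo_tool:
  series:
    - [0,0,0,-0.002,0,0.01,-1]
    - [0,0,0,0,0,0.005,-1]
    - [0,0,0,0,0,0,-1]
    - [0,0,0,0,0,0,1]
    - [0,0,0,0,0,0,1]
    - [0,0,0,0,0,0,1]
    - [0,0,0,0,0,0,1]
    - [0,0,0,0,0,0,1]
    - [0,0,0,0,0,0,1]
    - [0,0,0,0,0,0,1]
    - [0,0,0,0,0,0,1]
    - [0,0,0,0,0,0,1]

```text
clock: 20.72
ee_pos: [0.6481, 0.0941, 0.0054]
tcp_rot: [[0.941, 0.337, 0.0], [0.337, -0.941, 0.0], [0.0, -0.0, -1.0]]
force: [-0.5, 0.1, -0.6]
opening: 0.0346
```

Request:
servo_tool:
  series:
    - [0,0,0,0,0,0,1]
    - [0,0,0,0,0,0,1]
    - [0,0,0,0,0,0,1]

```text
clock: 20.97
ee_pos: [0.6481, 0.0941, 0.0054]
tcp_rot: [[0.941, 0.337, 0.0], [0.337, -0.941, 0.0], [0.0, -0.0, -1.0]]
force: [-0.4, -0.6, 1.1]
opening: 0.0142
```

Run:
```python
from fit import *
p,d=get_image("scene");i=p[:,:,::-1].copy();cv2.imwrite("pics/s14.png",i);print(state()["opening"],state()["force"])
crops(i,[(300,315)],"pics/c14.png",r=45,S=8,cols=1)
```

```text
0.009870370086021093 [ 0.49113773 -0.10881573  0.4397516 ]
```

View pics/c14.png

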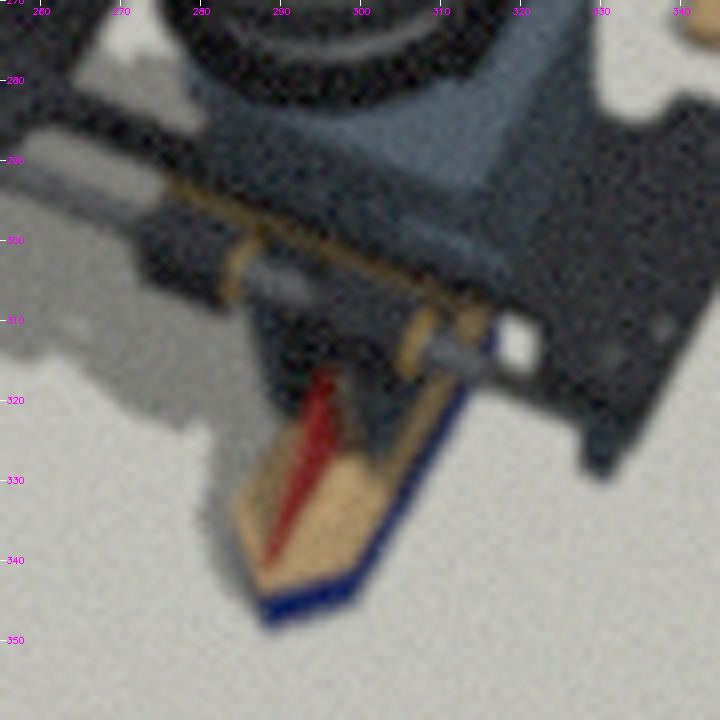

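The fingers closed above the tan deck (tips near (290,325) and (303,328)) and took only the sails at 10 mm opening. So the real tips are ~25 mm above the reported TCP. I'll open and measure the true tip height from depth.

Request:
servo_tool:
  series:
    - [0,0,0,0,0,0,-0.2]
    - [0,0,0,0,0,0,-0.6]
    - [0,0,0,0,0,0,-1]
    - [0,0,0,0,0,0,-1]
    - [0,0,0,0,0,0,-1]
    - [0,0,0,0,0,0,-1]
    - [0,0,0,0,0,0,-1]
    - [0,0,0,0,0,0,-1]
    - [0,0,0,0,0,0,-1]

```text
clock: 21.77
ee_pos: [0.6481, 0.0941, 0.0055]
tcp_rot: [[0.941, 0.337, 0.0], [0.337, -0.941, 0.0], [0.0, -0.0, -1.0]]
force: [-0.0, -0.0, 0.5]
opening: 0.0669
```

Run:
```python
from dep import *
p,W=cloud("scene");s=state();print(s["opening"],s["ee_pos"])
i=p[:,:,::-1].copy();cv2.imwrite("pics/s15.png",i);np.save("pics/W15.npy",W)
crops(i,[(300,315)],"pics/c15.png",r=45,S=8,cols=1)
R=s["tcp_rot"]
L=(W-s["ee_pos"])@R  # in tool axes
for nm,box in(("L",(262,290,285,325)),("R",(308,335,300,345))):
    u0,u1,v0,v1=box;q=L[v0:v1,u0:u1].reshape(-1,3);c=i[v0:v1,u0:u1].reshape(-1,3)
    k=(c.max(1)<62)&(np.abs(q[:,1])>.03)&(np.abs(q[:,1])<.075)&(np.abs(q[:,0])<.03)&(q[:,2]<.0)
    q=q[k];print(nm,len(q),np.sort(q[:,2])[-12:].round(3),np.percentile(q,[2,50,98],axis=0).round(3))
```

```text
0.07129949016341709 [0.6481106  0.09410516 0.00544048]
L 311 [-0.038 -0.038 -0.038 -0.037 -0.037 -0.037 -0.037 -0.036 -0.036 -0.035
 -0.035 -0.033] [[-0.01   0.032 -0.156]
 [ 0.017  0.037 -0.091]
 [ 0.029  0.054 -0.037]]
R 384 [-0.053 -0.053 -0.052 -0.05  -0.05  -0.049 -0.049 -0.048 -0.046 -0.041
 -0.04  -0.04 ] [[ 0.005 -0.074 -0.165]
 [ 0.022 -0.053 -0.154]
 [ 0.03  -0.034 -0.05 ]]
```

View pics/c15.png

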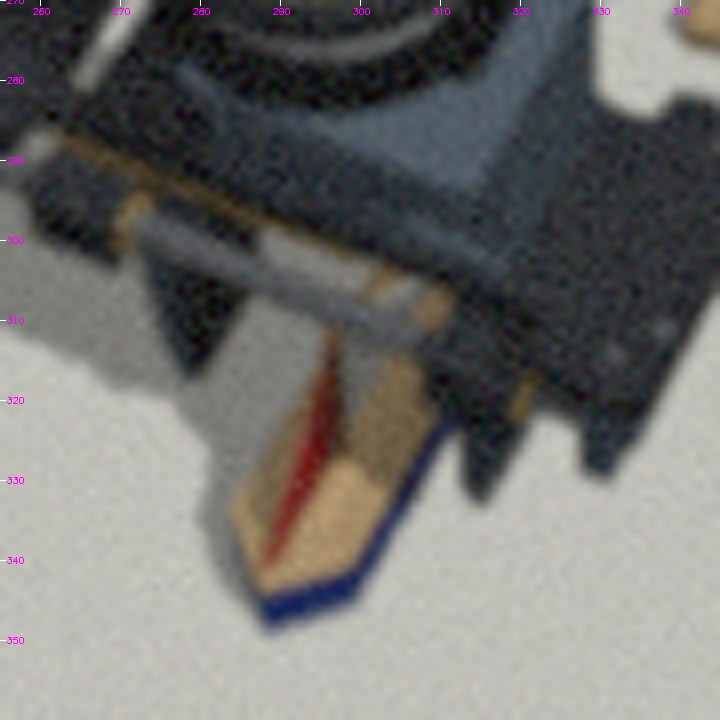

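Run:
```python
from fit import *
W=np.load("pics/W15.npy");i=cv2.imread("pics/s15.png");s=state();L=(W-s["ee_pos"])@s["tcp_rot"]
for u,v in [(279,314),(279,316),(278,310),(315,331),(315,328),(313,324),(290,301),(300,307),(308,308),(330,328),(330,322),(320,318),(295,295),(297,313),(296,325),(300,334),(275,298)]: print((u,v),i[v,u],"world",W[v,u].round(3),"tool",L[v,u].round(3))
```

```text
(279, 314) [18 13 10] world [0.674 0.067 0.053] tool [ 0.016  0.034 -0.047]
(279, 316) [40 39 37] world [0.674 0.066 0.042] tool [ 0.015  0.035 -0.037]
(278, 310) [28 29 27] world [0.675 0.067 0.069] tool [ 0.016  0.035 -0.063]
(315, 331) [49 50 45] world [0.649 0.137 0.045] tool [ 0.015 -0.04  -0.04 ]
(315, 328) [34 27 26] world [0.65  0.139 0.061] tool [ 0.017 -0.041 -0.056]
(313, 324) [36 34 36] world [0.653 0.136 0.077] tool [ 0.019 -0.038 -0.072]
(290, 301) [78 83 83] world [ 0.621  0.036 -0.002] tool [-0.045  0.046  0.008]
(300, 307) [50 59 63] world [0.626 0.072 0.025] tool [-0.028  0.014 -0.019]
(308, 308) [52 67 78] world [0.615 0.082 0.02 ] tool [-0.035  0.    -0.015]
(330, 328) [42 35 30] world [0.656 0.182 0.128] tool [ 0.037 -0.08  -0.123]
(330, 322) [37 38 29] world [0.656 0.182 0.15 ] tool [ 0.038 -0.08  -0.145]
(320, 318) [37 51 56] world [0.658 0.16  0.138] tool [ 0.032 -0.059 -0.133]
(295, 295) [35 34 33] world [0.668 0.111 0.166] tool [ 0.024 -0.009 -0.161]
(297, 313) [46 50 58] world [0.656 0.098 0.073] tool [ 0.009 -0.001 -0.068]
(296, 325) [32 31 52] world [0.663 0.1   0.038] tool [ 0.016 -0.001 -0.032]
(300, 334) [ 70  95 111] world [0.666 0.113 0.024] tool [ 0.023 -0.012 -0.018]
(275, 298) [62 60 58] world [0.684 0.076 0.134] tool [ 0.028  0.03  -0.128]
```

Depth shows the tips at z≈0.042 and the body's lower edge at ≈0.128, against a reported TCP z of 0.0055. The whole tool is thus ~35–40 mm higher than reported. I'll lower 25 mm watching force and depth. The mast still clears the body by about 25 mm.

Request:
servo_tool:
  series:
    - [0,0,0,0,0,0.02,-1]
    - [0,0,0,0,0,0.02,-1]
    - [0,0,0,0,0,0.01,-1]
    - [0,0,0,0,0,0.01,-1]
    - [0,0,0,0,0,0,-1]
    - [0,0,0,0,0,0,-1]

```text
clock: 22.32
ee_pos: [0.6479, 0.0941, -0.019]
tcp_rot: [[0.941, 0.337, -0.001], [0.337, -0.941, 0.0], [-0.001, -0.0, -1.0]]
force: [0.4, 0.3, 0.3]
opening: 0.0914
```

```bash
cat > tips.py <<'E'
from dep import *
import sys
out=sys.argv[1];cu,cv=int(sys.argv[2]),int(sys.argv[3])
p,W=cloud("scene");s=state();i=p[:,:,::-1].copy();cv2.imwrite("pics/s%s.png"%out,i);np.save("pics/W.npy",W)
crops(i,[(cu,cv)],"pics/c%s.png"%out,r=45,S=8,cols=1)
L=(W-s["ee_pos"])@s["tcp_rot"];h=s["opening"]/2
for sg in(1,-1):
    k=(i.max(2)<65)&(np.abs(L[...,1]*sg-h-.006)<.014)&(np.abs(L[...,0])<.024)&(L[...,2]<.05)&(L[...,2]>-.08)&(W[...,2]>.006)
    q=W[k];vv=np.argwhere(k);o=np.argsort(q[:,2])[:6] if len(q) else []
    print("finger",sg,len(q),"lowest z",q[o][:,2].round(3) if len(q) else None,"px",vv[o][:3,::-1].tolist() if len(q) else None)
print("TCP",s["ee_pos"].round(4),"open",round(s["opening"],4),"F",s["force"].round(1),"t",s["clock"])
E
python3 tips.py 16 300 320
```

```text
finger 1 121 lowest z [0.012 0.015 0.017 0.018 0.018 0.018] px [[276, 319], [280, 312], [275, 320]]
finger -1 43 lowest z [0.019 0.022 0.022 0.024 0.025 0.025] px [[319, 339], [318, 338], [321, 340]]
TCP [ 0.6482  0.0941 -0.0187] open 0.0917 F [-0.5 -0.   0.6] t 22.3667
```

View pics/c16.png

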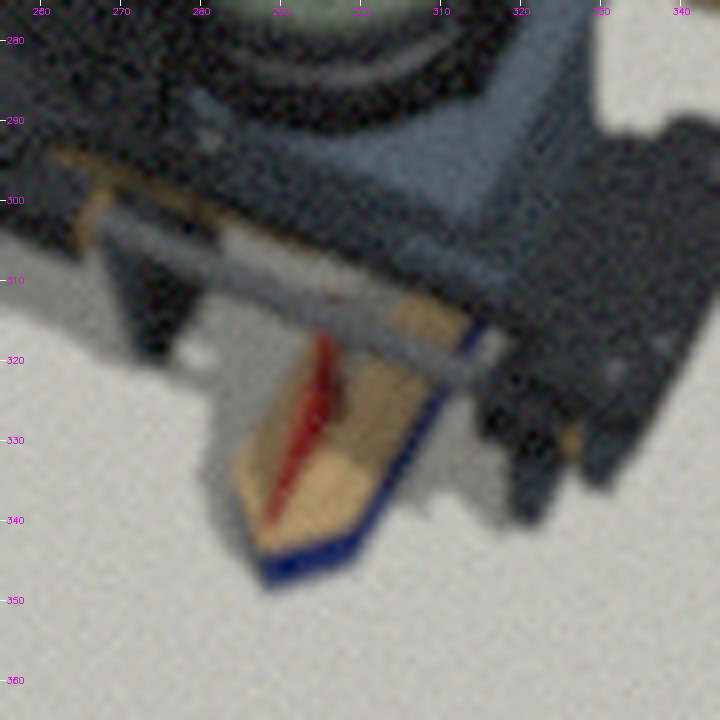

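Tips are now at z≈0.018 with no contact. I'll go 7 mm further and close.

Request:
servo_tool:
  series:
    - [0,0,0,0,0,0.01,-1]
    - [0,0,0,0,0,0.008,-1]
    - [0,0,0,0,0,0,-1]
    - [0,0,0,0,0,0,1]
    - [0,0,0,0,0,0,1]
    - [0,0,0,0,0,0,1]
    - [0,0,0,0,0,0,1]
    - [0,0,0,0,0,0,1]
    - [0,0,0,0,0,0,1]
    - [0,0,0,0,0,0,1]
    - [0,0,0,0,0,0,1]
    - [0,0,0,0,0,0,1]

```text
clock: 23.37
ee_pos: [0.6481, 0.0941, -0.0258]
tcp_rot: [[0.941, 0.337, -0.0], [0.337, -0.941, 0.0], [0.0, -0.0, -1.0]]
force: [-0.4, -0.0, 0.2]
opening: 0.0343
```

Request:
servo_tool:
  series:
    - [0,0,0,0,0,0,1]
    - [0,0,0,0,0,0,1]
    - [0,0,0,0,0,0,1]
    - [0,0,0,0,0,0,1]

```text
clock: 23.7
ee_pos: [0.6481, 0.0941, -0.0257]
tcp_rot: [[0.941, 0.337, 0.0], [0.337, -0.941, 0.0], [0.0, -0.0, -1.0]]
force: [-1.1, 0.0, -0.2]
opening: 0.0315
```

```bash
python3 tips.py 17 300 320
```

```text
finger 1 90 lowest z [0.012 0.015 0.019 0.02  0.021 0.021] px [[286, 327], [287, 327], [286, 326]]
finger -1 66 lowest z [0.008 0.009 0.011 0.012 0.012 0.012] px [[302, 338], [303, 337], [304, 335]]
TCP [ 0.6481  0.0941 -0.0257] open 0.032 F [-0.3 -0.5 -0.1] t 23.75
```

View pics/c17.png

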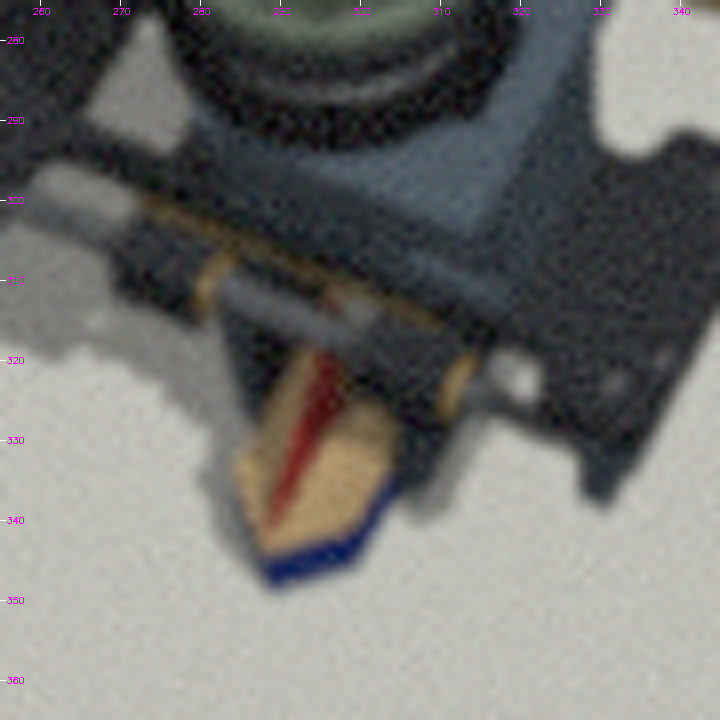

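The hull is gripped at 32 mm with the boat level. Lifting.

Request:
servo_tool:
  series:
    - [0,0,0,0,0,-0.01,1]
    - [0,0,0,0,0,-0.02,1]
    - [0,0,0,0,0,-0.04,1]
    - [0,0,0,0,0,-0.06,1]
    - [0,0,0,0,0,-0.07,1]
    - [0,0,0,0,0,-0.07,1]
    - [0,0,0,0,0,-0.06,1]
    - [0,0,0,0,0,-0.03,1]
    - [0,0,0,0,0,-0.01,1]
    - [0,0,0,0,0,0,1]

```text
clock: 24.58
ee_pos: [0.6487, 0.0942, 0.124]
tcp_rot: [[0.941, 0.337, 0.003], [0.337, -0.941, 0.0], [0.003, 0.001, -1.0]]
force: [0.2, 0.2, -0.9]
opening: 0.0321
```

Request:
servo_tool:
  series:
    - [0,0,0.03,0,0,0,1]
    - [0,0,0.06,0,0,0,1]
    - [0,0,0.06,0,0,0,1]
    - [0,0,0.06,0,0,0,1]
    - [0,0,0.031,0,0,0,1]
    - [0,0,0,0,0,0,1]
    - [0,0,0,0,0,0,1]

```text
clock: 25.17
ee_pos: [0.6473, 0.094, 0.1208]
tcp_rot: [[0.999, -0.033, -0.003], [-0.033, -0.999, -0.0], [-0.003, 0.0, -1.0]]
force: [-0.3, 0.2, -0.7]
opening: 0.0315
```

```bash
python3 go.py .6265 -.256 .12 -2
python3 - <<'E'
from fit import *
p,d=get_image("scene");i=p[:,:,::-1].copy();cv2.imwrite("pics/s18.png",i);z=state()["ee_pos"]
overlay(i,"scene",{'boat':(z[0],z[1],np.radians(-2))},45,8,1,"pics/o18.png",{'boat':z[2]+.0257})
E
```

```text
t 25.17 a -1.89 pos [0.6473 0.094  0.1208] open 0.0315 F [-0.3  0.2 -0.7] j6 99.1 tiltdeg 0.15
turn 0.0012 rows 1 shift [-0.0213  0.8763  0.0021] rows 10
```

View pics/o18.png

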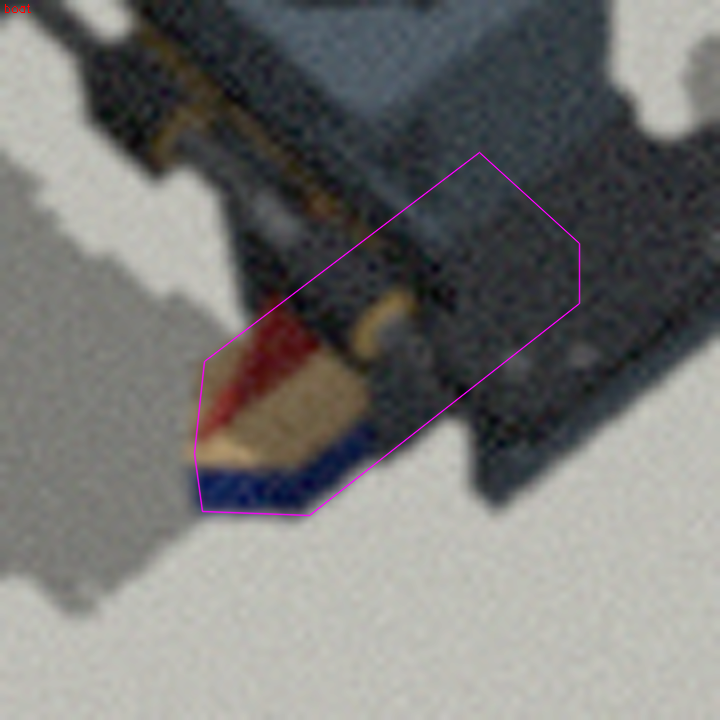

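The boat hangs level and matches the model to about 1 px. I'll carry it to its block.

Request:
servo_tool:
  series:
    - [0,0,0,-0.002,0.04,0,1]
    - [0,0,0,-0.002,0.07,0,1]
    - [0,0,0,-0.002,0.085,0,1]
    - [0,0,0,-0.002,0.085,0,1]
    - [0,0,0,-0.002,0.085,0,1]
    - [0,0,0,-0.002,0.085,0,1]
    - [0,0,0,-0.002,0.085,0,1]
    - [0,0,0,-0.002,0.085,0,1]
    - [0,0,0,-0.002,0.085,0,1]
    - [0,0,0,-0.002,0.085,0,1]
    - [0,0,0,-0.002,0.055,0,1]
    - [0,0,0,-0.002,0.031,0,1]

```text
clock: 26.22
ee_pos: [0.6252, -0.2598, 0.1219]
tcp_rot: [[0.999, -0.037, -0.001], [-0.037, -0.999, -0.001], [-0.001, 0.001, -1.0]]
force: [0.2, -0.3, -0.6]
opening: 0.0322
```

Request:
servo_tool:
  series:
    - [0,0,0,0,0,0.03,1]
    - [0,0,0,0,0,0.06,1]
    - [0,0,0,0,0,0.07,1]
    - [0,0,0,0,0,0.06,1]
    - [0,0,0,0,0,0.04,1]
    - [0,0,0,0,0,0.02,1]
    - [0,0,0,0,0,0,1]
    - [0,0,0,0,0,0,1]

```text
clock: 26.88
ee_pos: [0.6267, -0.2557, 0.0106]
tcp_rot: [[0.999, -0.034, 0.0], [-0.034, -0.999, 0.0], [0.0, -0.0, -1.0]]
force: [-0.4, 0.8, -0.7]
opening: 0.032
```

```bash
python3 go.py .6255 -.256 -.0137 -2
python3 - <<'E'
from fit import *
p,d=get_image("scene");i=p[:,:,::-1].copy();cv2.imwrite("pics/s19.png",i);z=state()["ee_pos"]
overlay(i,"scene",{'boat':(z[0]+.001,z[1],np.radians(-2)),'boat_block':(.6265,-.256,np.radians(-2))},40,5,2,"pics/o19.png",{'boat':z[2]+.0257})
E
```

```text
t 26.88 a -1.95 pos [ 0.6267 -0.2557  0.0106] open 0.0320 F [-0.4  0.8 -0.7] j6 68.8 tiltdeg 0.02
turn 0.0005 rows 1 shift [-0.0029  0.0007  0.0607] rows 1
```

View pics/o19.png

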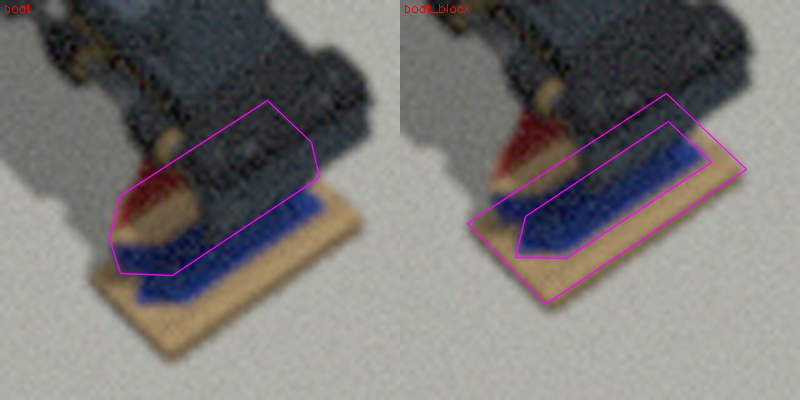

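Request:
servo_tool:
  series:
    - [0,0,0,-0.0025,0,0.015,1]
    - [0,0,0,0,0,0.015,1]
    - [0,0,0,0,0,0.012,1]
    - [0,0,0,0,0,0.008,1]
    - [0,0,0,0,0,0.006,1]
    - [0,0,0,0,0,0,1]
    - [0,0,0,0,0,0,1]

```text
clock: 27.52
ee_pos: [0.6254, -0.2557, -0.0124]
tcp_rot: [[0.999, -0.034, -0.0], [-0.034, -0.999, 0.0], [-0.0, -0.0, -1.0]]
force: [0.3, -0.5, -1.3]
opening: 0.0315
```

Request:
servo_tool:
  series:
    - [0,0,0,0,0,0.003,1]
    - [0,0,0,0,0,0,1]
    - [0,0,0,0,0,0,1]

```text
clock: 27.77
ee_pos: [0.6255, -0.2558, -0.0133]
tcp_rot: [[0.999, -0.034, 0.0], [-0.034, -0.999, 0.0], [0.0, -0.0, -1.0]]
force: [0.5, -0.6, -0.5]
opening: 0.0318
```

Request:
servo_tool:
  series:
    - [0,0,0,0,0,0.002,1]
    - [0,0,0,0,0,0,1]
    - [0,0,0,0,0,0,1]

```text
clock: 28.02
ee_pos: [0.6257, -0.2558, -0.0137]
tcp_rot: [[0.999, -0.034, 0.001], [-0.034, -0.999, -0.0], [0.001, 0.0, -1.0]]
force: [0.7, 0.3, 2.7]
opening: 0.032
```

Contact. Release and rise.

Request:
servo_tool:
  series:
    - [0,0,0,0,0,0,0]
    - [0,0,0,0,0,0,-0.4]
    - [0,0,0,0,0,0,-1]
    - [0,0,0,0,0,0,-1]
    - [0,0,0,0,0,0,-1]
    - [0,0,0,0,0,0,-1]
    - [0,0,0,0,0,-0.03,-1]
    - [0,0,0,0,0,-0.06,-1]
    - [0,0,0,0,0,-0.08,-1]
    - [0,0,0,0,0,-0.08,-1]
    - [0,0,0,0,0,-0.07,-1]
    - [0,0,0,0,0,-0.04,-1]

```text
clock: 29.02
ee_pos: [0.6271, -0.2564, 0.1351]
tcp_rot: [[0.999, -0.034, 0.006], [-0.034, -0.999, -0.003], [0.006, 0.002, -1.0]]
force: [1.2, 0.0, 0.3]
opening: 0.0912
```

```bash
python3 go.py .641 .254 .12 24;python3 - <<'E'
from fit import *
p,d=get_image("scene");i=p[:,:,::-1].copy();cv2.imwrite("pics/s20.png",i)
overlay(i,"scene",{'boat':(.6265,-.256,np.radians(-2)),'clog':(.641,.254,np.radians(24))},40,5,2,"pics/o20.png",{'boat':.012})
E
```

```text
t 29.02 a -1.97 pos [ 0.6271 -0.2564  0.1351] open 0.0912 F [1.2 0.  0.3] j6 68.8 tiltdeg 0.39
turn -0.2886 rows 4 shift [ 0.5508 -1.1516  0.0378] rows 14
```

View pics/o20.png

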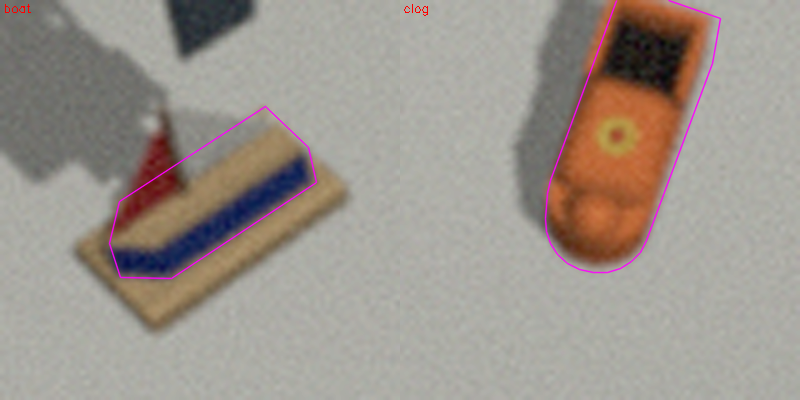

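The boat stands level and centred on its outline. Next is the clog, aiming at (0.640, 0.253).

Request:
servo_tool:
  series:
    - [0,0,-0.072,0,0,0,-1]
    - [0,0,-0.072,0,0,0,-1]
    - [0,0,-0.072,0,0,0,-1]
    - [0,0,-0.072,0,0,0,-1]
    - [0,0,0,0,0,0,-1]

```text
clock: 29.48
ee_pos: [0.6251, -0.2556, 0.1298]
tcp_rot: [[0.913, 0.408, -0.0], [0.408, -0.913, 0.0], [-0.0, -0.0, -1.0]]
force: [-0.1, 0.9, 0.4]
opening: 0.0911
```

Request:
servo_tool:
  series:
    - [0,0,0,0.0215,-0.045,0,-1]
    - [0,0,0,0.0385,-0.0805,0,-1]
    - [0,0,0,0.0385,-0.0805,0,-1]
    - [0,0,0,0.0385,-0.0805,0,-1]
    - [0,0,0,0.0385,-0.0805,0,-1]
    - [0,0,0,0.0385,-0.0805,0,-1]
    - [0,0,0,0.0385,-0.0805,0,-1]
    - [0,0,0,0.0385,-0.0805,0,-1]
    - [0,0,0,0.0385,-0.0805,0,-1]
    - [0,0,0,0.0385,-0.0805,0,-1]
    - [0,0,0,0.0385,-0.0805,0,-1]
    - [0,0,0,0.0385,-0.0805,0,-1]

```text
clock: 30.48
ee_pos: [0.6367, 0.1584, 0.1299]
tcp_rot: [[0.915, 0.403, -0.0], [0.403, -0.915, 0.0], [-0.0, -0.0, -1.0]]
force: [0.7, 0.1, -0.3]
opening: 0.0911
```

Request:
servo_tool:
  series:
    - [0,0,0,0.0385,-0.0805,0,-1]
    - [0,0,0,0.0385,-0.0805,0,-1]
    - [0,0,0,0.02,-0.044,0,-1]
    - [0,0,0,0,0,0,-1]
    - [0,0,0,0,0,0,-1]

```text
clock: 30.9
ee_pos: [0.6388, 0.2482, 0.1295]
tcp_rot: [[0.914, 0.406, -0.001], [0.406, -0.914, -0.001], [-0.001, 0.0, -1.0]]
force: [0.6, -0.5, 0.1]
opening: 0.0907
```

```bash
python3 go.py .640 .253 -.025 24
```

```text
t 30.90 a 23.95 pos [0.6388 0.2482 0.1295] open 0.0907 F [ 0.6 -0.5  0.1] j6 86.3 tiltdeg 0.05
turn -0.0006 rows 1 shift [ 0.0076 -0.0097  0.3862] rows 5
```

Request:
servo_tool:
  series:
    - [0,0,0,0.0076,-0.0097,0.05,-1]
    - [0,0,0,0,0,0.08,-1]
    - [0,0,0,0,0,0.08,-1]
    - [0,0,0,0,0,0.07,-1]
    - [0,0,0,0,0,0.05,-1]
    - [0,0,0,0,0,0.02,-1]
    - [0,0,0,0,0,0,-1]
    - [0,0,0,0,0,0,-1]

```text
clock: 31.57
ee_pos: [0.6412, 0.2514, -0.0094]
tcp_rot: [[0.915, 0.404, 0.001], [0.404, -0.915, 0.0], [0.001, 0.0, -1.0]]
force: [0.9, -0.3, 0.2]
opening: 0.0912
```

```bash
python3 tips.py 21 363 370; python3 go.py .640 .253 -.023 24
```

```text
finger 1 90 lowest z [0.027 0.028 0.028 0.028 0.029 0.03 ] px [[335, 371], [337, 369], [340, 362]]
finger -1 23 lowest z [0.026 0.032 0.035 0.035 0.036 0.038] px [[387, 390], [386, 389], [386, 388]]
TCP [ 0.6418  0.2519 -0.0084] open 0.0914 F [ 0.1 -0.4 -0.4] t 31.6167
t 31.62 a 23.87 pos [ 0.6418  0.2519 -0.0084] open 0.0914 F [ 0.1 -0.4 -0.4] j6 86.6 tiltdeg 0.17
turn -0.0014 rows 1 shift [-0.0029 -0.0044  0.0364] rows 1
```

View pics/c21.png

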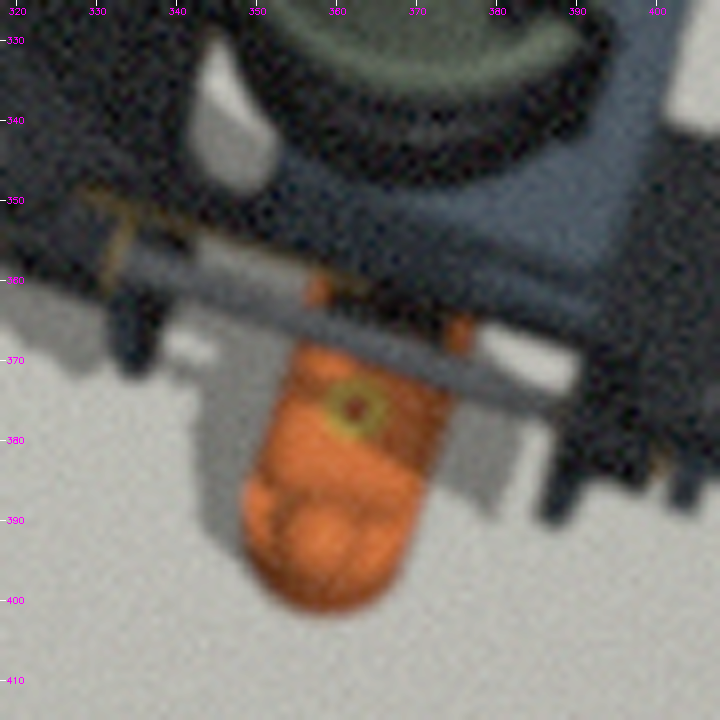

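Fingers straddle the clog (tips (335,371), (387,390), z≈0.027). Lowering 13 mm and closing.

Request:
servo_tool:
  series:
    - [0,0,0,-0.002,-0.003,0.02,-1]
    - [0,0,0,0,0,0.012,-1]
    - [0,0,0,0,0,0,-1]
    - [0,0,0,0,0,0,1]
    - [0,0,0,0,0,0,1]
    - [0,0,0,0,0,0,1]
    - [0,0,0,0,0,0,1]
    - [0,0,0,0,0,0,1]
    - [0,0,0,0,0,0,1]
    - [0,0,0,0,0,0,1]
    - [0,0,0,0,0,0,1]
    - [0,0,0,0,0,0,1]

```text
clock: 32.62
ee_pos: [0.6392, 0.2528, -0.0229]
tcp_rot: [[0.914, 0.406, -0.0], [0.406, -0.914, -0.0], [-0.0, 0.0, -1.0]]
force: [0.1, 0.1, -0.8]
opening: 0.0381
```

Request:
servo_tool:
  series:
    - [0,0,0,0,0,0,1]
    - [0,0,0,0,0,0,1]
    - [0,0,0,0,0,0,1]

```text
clock: 32.87
ee_pos: [0.6392, 0.2528, -0.0229]
tcp_rot: [[0.914, 0.406, 0.0], [0.406, -0.914, -0.0], [0.0, 0.0, -1.0]]
force: [-0.6, -0.1, 0.1]
opening: 0.0382
```

Request:
servo_tool:
  series:
    - [0,0,0,0,0,-0.01,1]
    - [0,0,0,0,0,-0.02,1]
    - [0,0,0,0,0,-0.04,1]
    - [0,0,0,0,0,-0.06,1]
    - [0,0,0,0,0,-0.07,1]
    - [0,0,0,0,0,-0.07,1]
    - [0,0,0,0,0,-0.06,1]
    - [0,0,0,0,0,-0.03,1]
    - [0,0,0,0,0,-0.01,1]
    - [0,0,0.02,0,0,0,1]
    - [0,0,0,0,0,0,1]
    - [0,0,0,0,0,0,1]

```text
clock: 33.87
ee_pos: [0.6383, 0.2526, 0.1235]
tcp_rot: [[0.926, 0.378, -0.003], [0.378, -0.926, -0.001], [-0.003, -0.0, -1.0]]
force: [1.5, 0.4, -1.4]
opening: 0.0382
```

```bash
python3 go.py .431 -.2616 .12 21.9
python3 - <<'E'
from fit import *
p,d=get_image("scene");i=p[:,:,::-1].copy();cv2.imwrite("pics/s22.png",i);z=state()["ee_pos"]
overlay(i,"scene",{'clog':(z[0],z[1],np.radians(22))},45,8,1,"pics/o22.png",{'clog':z[2]+.0229})
E
```

```text
t 33.87 a 22.19 pos [0.6383 0.2526 0.1235] open 0.0382 F [ 1.5  0.4 -1.4] j6 88.4 tiltdeg 0.17
turn 0.0032 rows 1 shift [-0.9603  0.9994  0.0087] rows 15
```

View pics/o22.png

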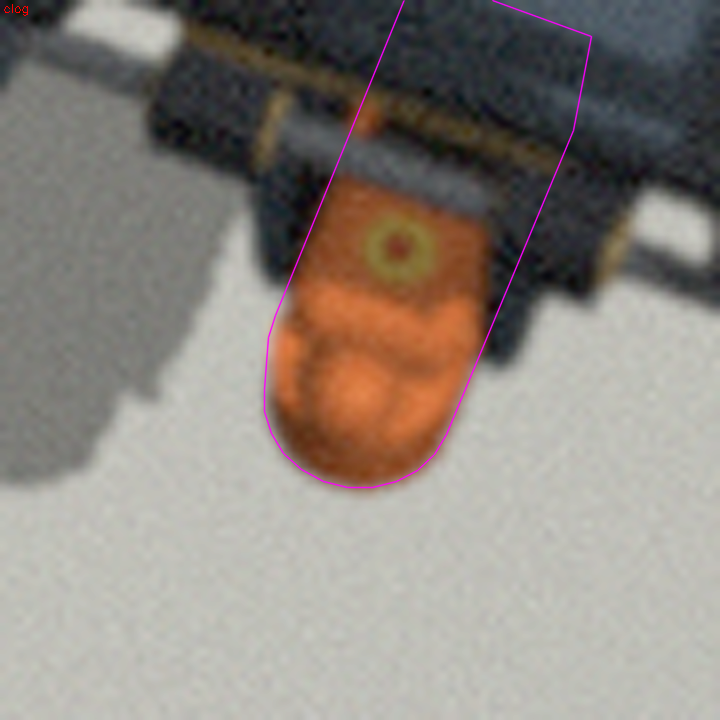

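The clog hangs level and fits the model. I'll carry it to its block.

Request:
servo_tool:
  series:
    - [0,0,0.003,-0.025,0.026,0,1]
    - [0,0,0,-0.045,0.0468,0,1]
    - [0,0,0,-0.064,0.0666,0,1]
    - [0,0,0,-0.064,0.0666,0,1]
    - [0,0,0,-0.064,0.0666,0,1]
    - [0,0,0,-0.064,0.0666,0,1]
    - [0,0,0,-0.064,0.0666,0,1]
    - [0,0,0,-0.064,0.0666,0,1]
    - [0,0,0,-0.064,0.0666,0,1]
    - [0,0,0,-0.064,0.0666,0,1]
    - [0,0,0,-0.064,0.0666,0,1]
    - [0,0,0,-0.064,0.0666,0,1]

```text
clock: 34.92
ee_pos: [0.4844, -0.1285, 0.1244]
tcp_rot: [[0.928, 0.373, -0.001], [0.373, -0.928, 0.0], [-0.001, -0.001, -1.0]]
force: [0.3, 0.3, -1.1]
opening: 0.0383
```

Request:
servo_tool:
  series:
    - [0,0,0,-0.064,0.0666,0,1]
    - [0,0,0,-0.064,0.0666,0,1]
    - [0,0,0,-0.064,0.0666,0,1]
    - [0,0,0,-0.04,0.0416,0,1]
    - [0,0,0,-0.018,0.0188,0,1]
    - [0,0,0,0,0,0,1]
    - [0,0,0,0,0,0,1]

```text
clock: 35.5
ee_pos: [0.4317, -0.2605, 0.1245]
tcp_rot: [[0.928, 0.372, -0.001], [0.372, -0.928, 0.001], [0.0, -0.002, -1.0]]
force: [-0.2, 0.9, -2.1]
opening: 0.0383
```

```bash
python3 go.py .431 -.2616 -.0109 21.9
```

```text
t 35.50 a 21.82 pos [ 0.4317 -0.2605  0.1245] open 0.0383 F [-0.2  0.9 -2.1] j6 35.7 tiltdeg 0.09
turn -0.0008 rows 1 shift [-0.0027  0.002   0.3386] rows 4
```

Request:
servo_tool:
  series:
    - [0,0,0,-0.0027,0.002,0.03,1]
    - [0,0,0,0,0,0.06,1]
    - [0,0,0,0,0,0.07,1]
    - [0,0,0,0,0,0.06,1]
    - [0,0,0,0,0,0.04,1]
    - [0,0,0,0,0,0.02,1]
    - [0,0,0,0,0,0,1]
    - [0,0,0,0,0,0,1]

```text
clock: 36.17
ee_pos: [0.4319, -0.2614, 0.0133]
tcp_rot: [[0.927, 0.374, 0.0], [0.374, -0.927, 0.0], [0.0, -0.0, -1.0]]
force: [0.6, 0.3, -1.3]
opening: 0.0386
```

```bash
python3 go.py .431 -.2616 -.0109 21.9
python3 - <<'E'
from fit import *
p,d=get_image("scene");i=p[:,:,::-1].copy();cv2.imwrite("pics/s23.png",i);z=state()["ee_pos"]
overlay(i,"scene",{'clog':(z[0],z[1],np.radians(22)),'clog_block':(.431,-.2616,np.radians(21.9))},40,5,2,"pics/o23.png",{'clog':z[2]+.0229})
E
```

```text
t 36.17 a 21.96 pos [ 0.4319 -0.2614  0.0133] open 0.0386 F [ 0.6  0.3 -1.3] j6 35.5 tiltdeg 0.02
turn 0.0006 rows 1 shift [-0.0022 -0.0004  0.0604] rows 1
```

View pics/o23.png

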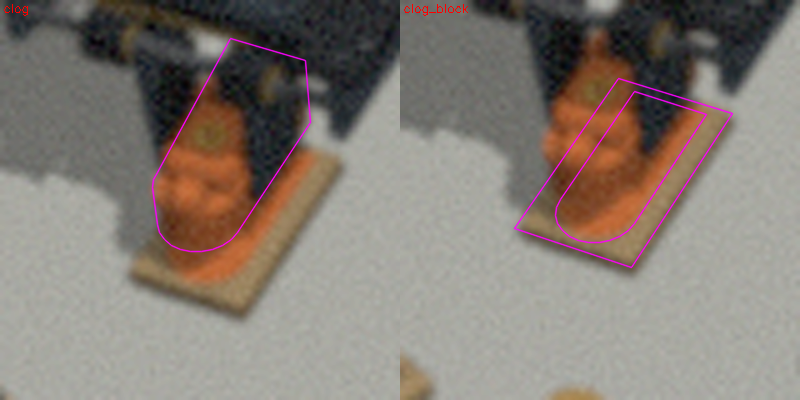

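Toe over the round end, aligned. Lowering.

Request:
servo_tool:
  series:
    - [0,0,0,-0.002,0,0.015,1]
    - [0,0,0,0,0,0.015,1]
    - [0,0,0,0,0,0.012,1]
    - [0,0,0,0,0,0.008,1]
    - [0,0,0,0,0,0.006,1]
    - [0,0,0,0,0,0,1]
    - [0,0,0,0,0,0,1]

```text
clock: 36.8
ee_pos: [0.4303, -0.2625, -0.0095]
tcp_rot: [[0.928, 0.372, -0.0], [0.372, -0.928, 0.0], [-0.0, -0.0, -1.0]]
force: [-0.6, 0.9, -1.0]
opening: 0.0376
```

Request:
servo_tool:
  series:
    - [0,0,0,0,0,0.003,1]
    - [0,0,0,0,0,0,1]
    - [0,0,0,0,0,0,1]

```text
clock: 37.05
ee_pos: [0.4305, -0.2625, -0.0105]
tcp_rot: [[0.928, 0.373, 0.0], [0.373, -0.928, -0.0], [0.0, 0.0, -1.0]]
force: [-0.7, 0.4, -1.9]
opening: 0.0381
```

Request:
servo_tool:
  series:
    - [0,0,0,0,0,0.002,1]
    - [0,0,0,0,0,0,1]
    - [0,0,0,0,0,0,1]

```text
clock: 37.3
ee_pos: [0.4305, -0.2626, -0.011]
tcp_rot: [[0.928, 0.373, 0.001], [0.373, -0.928, -0.0], [0.0, 0.0, -1.0]]
force: [-1.0, 0.4, 3.1]
opening: 0.0379
```

Contact. Release and rise. Then I'll back off for a top-view check.

Request:
servo_tool:
  series:
    - [0,0,0,0,0,0,0]
    - [0,0,0,0,0,0,-0.4]
    - [0,0,0,0,0,0,-1]
    - [0,0,0,0,0,0,-1]
    - [0,0,0,0,0,0,-1]
    - [0,0,0,0,0,0,-1]
    - [0,0,0,0,0,-0.03,-1]
    - [0,0,0,0,0,-0.06,-1]
    - [0,0,0,0,0,-0.08,-1]
    - [0,0,0,0,0,-0.08,-1]
    - [0,0,0,0,0,-0.08,-1]
    - [0,0,0,0,0,-0.08,-1]

```text
clock: 38.3
ee_pos: [0.4301, -0.2623, 0.1542]
tcp_rot: [[0.928, 0.373, -0.0], [0.373, -0.928, 0.0], [0.0, -0.0, -1.0]]
force: [1.3, -0.7, -0.8]
opening: 0.0913
```

```bash
python3 go.py .25 -.40 .2
```

```text
t 38.30 a 21.87 pos [ 0.4301 -0.2623  0.1542] open 0.0913 F [ 1.3 -0.7 -0.8] j6 35.4 tiltdeg 0.01
turn -0.0000 rows 0 shift [-0.546   0.1519 -0.1146] rows 7
```

Request:
servo_tool:
  series:
    - [0,0,0,-0.06,0.0165,-0.012,-1]
    - [0,0,0,-0.08,0.022,-0.016,-1]
    - [0,0,0,-0.08,0.022,-0.016,-1]
    - [0,0,0,-0.08,0.022,-0.016,-1]
    - [0,0,0,-0.08,0.022,-0.016,-1]
    - [0,0,0,-0.08,0.022,-0.016,-1]
    - [0,0,0,-0.06,0.0165,-0.012,-1]
    - [0,0,0,0,0,0,-1]
    - [0,0,0,0,0,0,-1]
    - [0,0,0,0,0,0,-1]

```text
clock: 39.13
ee_pos: [0.2588, -0.3926, 0.1939]
tcp_rot: [[0.928, 0.372, 0.0], [0.372, -0.928, 0.001], [0.001, -0.001, -1.0]]
force: [0.4, 0.3, -0.1]
opening: 0.0914
```

Run:
```python
from ov import *
z={k:.012 for k in OB}
A={'lighthouse':(*BL['lighthouse_block'],),'snow_globe':BL['globe_block'],'clog':BL['clog_block'],'boat':BL['boat_block']}
for n in("top","scene"):
    p,d=get_image(n);i=p[:,:,::-1].copy();cv2.imwrite(f"pics/f_{n}.png",i)
    overlay(i,n,A,40,5,4,f"pics/of_{n}.png",z)
a=np.vstack([cv2.imread(f"pics/of_{n}.png") for n in("top","scene")]);cv2.imwrite("pics/of.png",cv2.resize(a,(800,400),interpolation=3))
```

```text
(no output)
```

View pics/of.png

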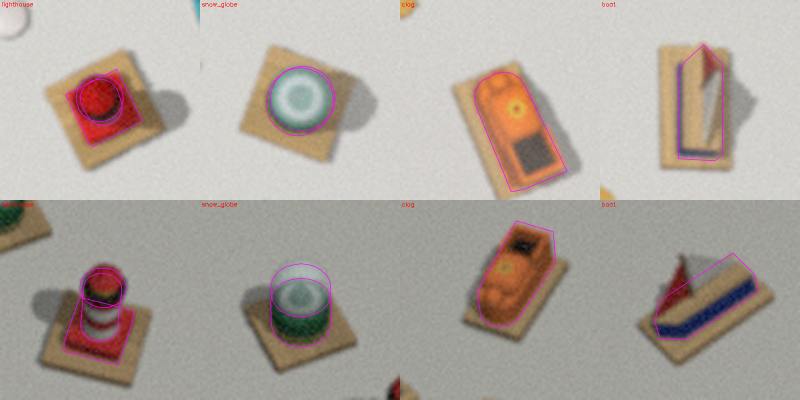

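View pics/f_top.png

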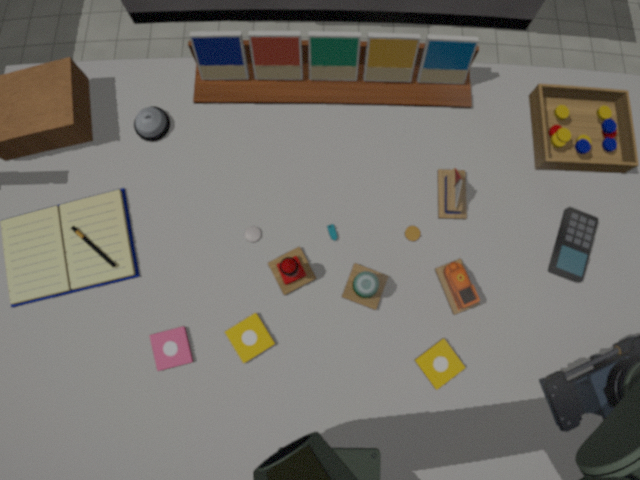

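In both views all four souvenirs match the model drawn at the target pose to within about 1–2 px (a few mm), upright and facing the right way. The arm stands clear, so I'm handing in.

```bash
python3 -c "
from plant import *
s=state();print(s['clock'],s['opening'],abs(s['joint_vel']).max());print(sign_off())"
```

```text
39.2333 0.09082562431502887 0.32998513024113485
the job is handed in; nothing more can be done
None
```

All four souvenirs stand upright on their own blocks, centred and turned to their outlines, and released. The clog's toe and the boat's bow are over the right ends. I handed the job in at 39 s of the 104 s, with the arm clear of everything. `sign_off` reported no verdict.

- **How each was set down:** I lowered each one until the wrist force showed contact (about 3 to 6 N), then opened the fingers. Nothing was dropped.
- **Final check:** Just before hand-in I compared both camera views with models drawn at the target poses. All four agreed to about 1–2 px, a few millimetres. The pink and yellow look-alikes were not touched.
- **Gripper height disagreed:** In depth images taken during the boat grasp, the finger tips were about 35–40 mm above the reported TCP height.
    - **Globe and lighthouse:** these were gripped before I noticed, so higher up than planned; the globe was probably held by its dome rather than its foot. Both stayed upright and were placed normally.
    - **Boat and clog:** the first boat grasp closed above the deck, on the sails. I opened, went about 30 mm lower and gripped the hull, and used the same correction for the clog.
- **Smaller mismatch:** the lifted lighthouse and globe looked slightly smaller than their drawn models. For the lighthouse the depth readings still agreed to a few millimetres.

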